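# Tare, fill and store a hardware kit on the bag-maker's counting scale

## Robot

A 6-joint arm with a two-finger parallel gripper is mounted at the origin on the work surface. World frame = base frame: x ahead of the robot, y to its left, z up, the work surface at z = 0. Lengths are in mm, angles in rad, forces in N, time in s.
With the tool pointing down it reaches from about 400 to 925 mm from the base axis. Payload 12.5 kg.
Tool frame: the origin (TCP) lies midway between the tips of the shut fingers; the grasp point (between the pads) lies 19 mm behind it; z points along the fingers, y is the line along which they close (so a half turn about z gives the same grasp; the last joint's range is limited). The gripper opens to 95 mm and grips with 3 to 60 N. Pads are 20 mm wide; open, the fingers measure 119 mm over their backs; the gripper's body (75 mm by 180 mm) begins 59 mm behind the grasp point.
Start: joints at [-1.242, 0.491, 1.559, -0, 1.092, -0.106], TCP at [263.293, -566.856, 191.161] pointing down, gripper open.
Joint ranges: [-3.1, 3.1], [-0.84, 2.19], [0.05, 2.79], [-1.13, 4.28], [0.06, 2.93], [-2.69, 2.69]. Speed limits (rad/s): [2.22, 2.22, 2.79, 3.14, 3.14, 3.14].

## Interface

Orientations are given as [roll, pitch, yaw] about the fixed x, y, z axes, in that order (R = Rz(yaw) Ry(pitch) Rx(roll)).
In Python, from cell import env gives the robot as it stands.
- The arm moves only by the tool carry_out, never from a script. Its argument "series" is a list of rows, each a list of 4 numbers: the shift along the world's x, y, z normalised to -1 to 1, where 1 is 5 cm, then the turn about the world's z normalised to -1 to 1, where 1 is 6 degrees. In form: [[x, y, z, turn], ...]. A call has exactly 5 rows; each row shifts and turns the commanded pose from where the row before left it; what a row does not reach is not made up. A row lasts 1/10 s, in which the tool goes at most 50 mm and 8.59 degrees, less where a joint would pass 70% of its speed; a pose out of reach is approached as far as the arm can. A call with a number of a shift or a turn outside -1 to 1 is refused whole. A call with a gripper value outside its range is refused whole. "fingers" is the closure, from -1 (fully open) to 1 (shut), set as the call begins (left out, the last holds). The fingers move at their own pace and stop on an object; the grip force is fixed at half the most. Time passes only in rows, so rows that do not move let the fingers close, or fill a call up. It gives the time, the measured TCP pose, the force, the opening and the grip force at its end, in the units of the state.
- env.state(): the state, without advancing time (a new reading comes with each control period).
- env.read_camera(name): name is "scene" or "side" or "wrist"; returns the picture (400x640x3 uint8, red, green, blue); there is no depth.
- env.calibration(name): a dict with "K" (3x3 intrinsics, pixels), "pose" (4x4, takes a point from camera to world coordinates). Camera axes: x right, y down, z forward; pixel columns grow to the right and rows downward; lengths in mm; the calibration is good to about 2 mm. A picture is of the moment at which its call begins: read the wrist's pose just before it. calibration takes no time and is no camera call; for the wrist camera it gives the pose at the moment of the call.
- env.job_done(): hands the job in; it is judged then, once.
Trained networks look in the newest picture that a camera, given by its name, has taken for a name from the list of things; names that differ only in an ending like _2 or _b are one class to them, and where a whole thing is asked for, a point or a joint stands for the part that bears it (a point fixed in the world has none). Each returns a list of dicts, best first, with "conf" (0 to 1); they miss things now and then, are a little off and sometimes report something else, mostly with a low value. They report only what shows in the picture. A call takes as long as a camera call. They do not tell look-alikes from the thing itself.
- env.look_for(camera, label): "position" ([row, column] as shares, 0 to 1, of the picture: columns of its width, rows of its height, amid what is visible of it).
The state is a dict: "t": time; "joints": joint angles; "qvel": joint speeds; "tau": joint torques, N m; "eef_pos": TCP position; "tcp_rot": TCP orientation; "ft_force": force on the tool from outside, world axes, zero at the start; "moment": the same for the moment, N m; "opening": opening from 0.0 (shut) to 1.0 (fully open); "grip_force": force on a finger pad.
Only numpy, scipy, OpenCV 4.12 (cv2) and the standard library are available. Lean on these libraries where they do the work, as an engineer would, in place of code of your own. Each camera call takes 0.05 s, during which the arm holds its last target. There are 200 camera calls.

## Task

Set the empty aluminium kit dish centred on the pan of the bench scale and tare it by pressing the recessed green button fully down with the tip of the stylus, before any part is in the dish. Then gently lay every brass turn-lock that is on the bench flat in the dish, key bar up and not on top of one another, and, with all of them in and the dish still centred, store the weight by pressing the recessed blue button fully down with the stylus in the same way. Finish with the stylus hanging upright in its wooden stand and the full dish still centred; press one button at a time, do not push the pan down to its stop, and leave the glue bottle and thread spools alone.

Things in the scene. Friction and masses are not known exactly. Their poses are not given: they have to be found in the camera images.
- scale: white bench scale, fixed to the bench, 240 x 180 mm. Origin on the bench under the pan centre; its -x side carries the control console (70 mm deep in x, 180 mm wide, top at z = 45 mm, centre at x = -120 mm) with a dark blank display between a green button (y = +45 mm) and a blue button (y = -45 mm)
- pan_center (a point): centre of the top face of the scale's square steel pan (150 x 150 mm), 60 mm above the bench when empty; it moves with the pan, axes as the scale's
- pan (a joint): how far the pan is pressed down (m): 0 empty, stop at 0.012; spring about 1200 N/m (the dish alone sinks it about 1 mm, with four locks about 4 mm)
- tare_mouth (a point): centre of the mouth of the round recess of the green tare button, flush with the console top; mouth 14 mm across. The green cap (12 mm across) lies 8 mm below the mouth, too deep and narrow for a gripper finger, and is pressed straight down. A green tab lies beside the mouth towards the pan
- tare (a joint): green tare button travel (m): 0 up, 0.005 fully down; springs back; about 4 N fully down
- store_mouth (a point): centre of the mouth of the identical recess of the blue store button (blue cap 8 mm below, blue tab beside it)
- store (a joint): blue store button travel (m): 0 up, 0.005 fully down; springs back; about 4 N fully down
- stylus: upright stylus, 50 g: square orange handle 16 x 16 mm, from 6 to 66 mm above the origin; brass collar 30 mm across and 6 mm thick whose underside centre is the origin; below it a steel pin 7 mm across whose tip is 45 mm below the origin. z up along the handle, x and y square to the handle's faces. Hangs at the start by its collar in the stand's hole
- stand_hole (a point): centre of the mouth of the hole (20 mm across, right through the 12 mm thick top) in the wooden stylus stand, 70 x 70 mm, top 70 mm above the bench, fixed. The stylus hangs here with its collar flat on the top
- dish: shallow aluminium kit dish, 118 x 110 mm (x, y), rim 14 mm high, walls and floor 3 mm, 150 g; a black square grip post 14 x 14 mm stands in its middle, top 49 mm above the origin. Origin at the centre of the underside, z up. Starts on the bench. May be knocked aside
- lock1: a small cast brass turn-lock: base plate 40 x 24 mm (x, y), 8 mm thick, and on its middle a key bar 26 mm long (along its x), 10 mm wide (y), 18 mm tall, so 26 mm tall in all; about 80 g. Origin at the centre of the underside, z up. Starts lying flat, key bar up, on the green cutting mat (3 mm thick). Two to four of the four locks are present. May be knocked aside
- lock2: a small cast brass turn-lock: base plate 40 x 24 mm (x, y), 8 mm thick, and on its middle a key bar 26 mm long (along its x), 10 mm wide (y), 18 mm tall, so 26 mm tall in all; about 80 g. Origin at the centre of the underside, z up. Starts lying flat, key bar up, on the green cutting mat (3 mm thick). Two to four of the four locks are present. May be knocked aside
- lock3: a small cast brass turn-lock: base plate 40 x 24 mm (x, y), 8 mm thick, and on its middle a key bar 26 mm long (along its x), 10 mm wide (y), 18 mm tall, so 26 mm tall in all; about 80 g. Origin at the centre of the underside, z up. Starts lying flat, key bar up, on the green cutting mat (3 mm thick). Two to four of the four locks are present. May be knocked aside
- lock4: a small cast brass turn-lock: base plate 40 x 24 mm (x, y), 8 mm thick, and on its middle a key bar 26 mm long (along its x), 10 mm wide (y), 18 mm tall, so 26 mm tall in all; about 80 g. Origin at the centre of the underside, z up. Starts lying flat, key bar up, on the green cutting mat (3 mm thick). Two to four of the four locks are present. May be knocked aside
- glue: blue glue bottle, 60 mm across, 150 mm tall, origin at its foot; to be left alone
- thread: red thread spool with a white core, 48 mm across, 90 mm tall, origin at its foot; to be left alone
- thread2: brown thread spool with a white core, 48 mm across, 90 mm tall, origin at its foot; to be left alone
Mind the look-alikes: they are no part of the job. Of the things that look like the dish, the largest one is meant.

How it is judged:
By the outcome, as a careful person would: the job done as asked, in the order asked, and still so for the second after the job is handed in, with the robot touching nothing.
Of lock1, lock2, lock3, lock4 only 2 to 4 are there at a start; the rules pass over those that are not, and their reading is None.
At some moment in a run one of lock1, lock2, lock3, lock4, dish may be knocked a few centimetres aside while the robot is not near it.
It also fails if it takes over 210 s, if anything falls off the work surface, if the arm or the gripper's body presses on something with over 40 N, if the wrist force passes 120 N, or if a joint passes its speed limit or range.

## Working session

There is one attempt and no reset: what is moved stays moved. The work goes in short steps, Python scripts to look and compute and a tool call to move; the robot and the scene stay as the last step left them, time stands still between calls to the robot, and variables do not carry over. Pictures are saved under pics/ and viewed, at most 14 in all, crops included, and the job is handed in when it is done.

Besides the shell and the picture viewer there is one more tool, called by a JSON object that holds its "method" and its "body". carry_out: Moves the arm, as the interface text tells. Its arguments: {"type":"object","properties":{"series":{"type":"array","items":{"type":"array","items":{"type":"number","minimum":-1,"maximum":1}}},"fingers":{"type":"number"}},"required":["series"]}

```bash
ls; mkdir -p pics; python3 - <<'E'
from cell import env
import cv2,numpy as np
s=env.state();print(s['t'],s['eef_pos'],s['tcp_rot'],s['opening'])
for c in ["scene","side","wrist"]:
    im=env.read_camera(c);cv2.imwrite(f"pics/{c}0.png",im[:,:,::-1])
    k=env.calibration(c);print(c,np.round(k['K'],1).tolist(),np.round(k['pose'],3).tolist())
E
```

```text
pics
0.0 [ 263.21418109 -566.58976595  190.57362206] [-3.14053742e+00 -1.17235293e-04  4.34773952e-01] 1.0026317515871639
scene [[418.9, 0.0, 324.6], [0.0, 418.9, 202.2], [0.0, 0.0, 1.0]] [[-0.474, 0.658, -0.585, 1243.667], [0.881, 0.347, -0.322, 368.971], [-0.009, -0.668, -0.744, 1033.966], [0.0, 0.0, 0.0, 1.0]]
side [[497.0, 0.0, 312.0], [0.0, 497.0, 200.8], [0.0, 0.0, 1.0]] [[-0.929, -0.234, 0.288, 80.666], [-0.371, 0.561, -0.74, 1030.839], [0.012, -0.794, -0.608, 960.968], [0.0, 0.0, 0.0, 1.0]]
wrist [[329.0, 0.0, 316.0], [0.0, 329.0, 203.5], [0.0, 0.0, 1.0]] [[0.42, -0.875, -0.239, 330.773], [-0.907, -0.406, -0.11, -536.382], [-0.0, 0.263, -0.965, 383.684], [0.0, 0.0, 0.0, 1.0]]
```

View pics/scene0.png

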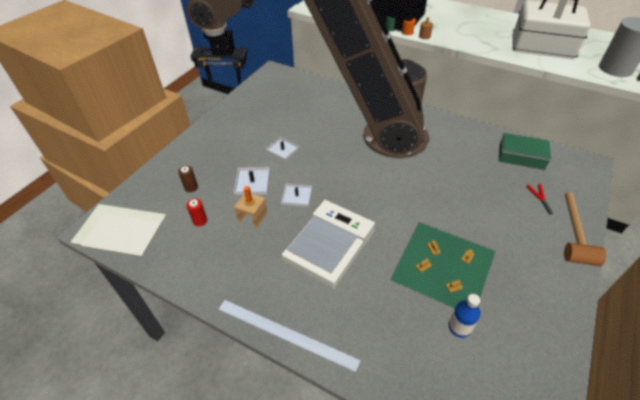

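View pics/side0.png

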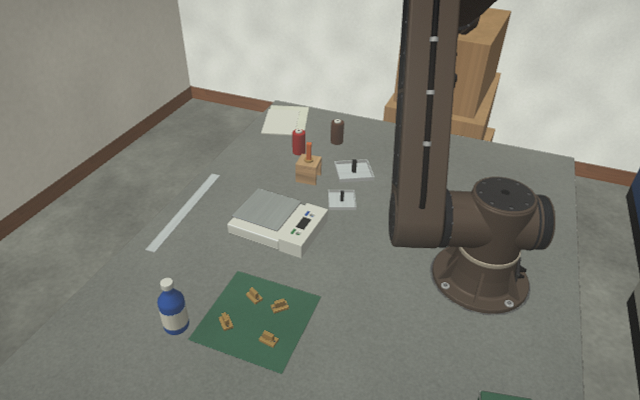

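Scene: three dish-like trays at (282,148), (252,180) and (297,195), with (252,180) looking largest. The stylus and stand are at (248,200), the scale at (330,240), and four brass pieces at (434,247), (468,256), (424,265) and (455,286). Spools are at (188,178) and (197,211), glue at (465,315). The side view agrees.

```bash
cat > h.py <<'E'
from cell import env
import numpy as np, cv2
def proj(c,px,z,cal=None):
    k=cal or env.calibration(c);P=np.array(k['pose']);K=np.array(k['K'])
    d=P[:3,:3]@np.linalg.inv(K)@np.array([px[0],px[1],1.]);o=P[:3,3]
    return np.round(o+d*(z-o[2])/d[2],1)
def topx(c,X,cal=None):
    k=cal or env.calibration(c);P=np.array(k['pose']);K=np.array(k['K'])
    p=K@(P[:3,:3].T@(np.array(X,float)-P[:3,3]));return p[:2]/p[2]
def rect(c,cx,cy,z,half,n=600,name=None,cal=None,im=None):
    """top-down rectified picture of plane z: x to the up, y to the left; n px across 2*half mm"""
    cal=cal or env.calibration(c)
    if im is None: im=env.read_camera(c)
    W=[(cx+half,cy+half),(cx+half,cy-half),(cx-half,cy-half),(cx-half,cy+half)]
    src=np.float32([topx(c,(x,y,z),cal) for x,y in W]);dst=np.float32([(0,0),(n,0),(n,n),(0,n)])
    o=cv2.warpPerspective(im,cv2.getPerspectiveTransform(src,dst),(n,n),flags=cv2.INTER_CUBIC)
    if name: cv2.imwrite(name,o[:,:,::-1])
    return o
E
python3 - <<'E'
from h import *
ims=cv2.imread('pics/scene0.png')[:,:,::-1]
for n,p,z in [('dishA',(252,181),3),('dishB',(282,148),3),('dishC',(297,195),3),('standtop',(250,206),70),('thread2',(188,188),0),('thread',(200,223),0),('glue',(461,330),0),('l1',(434,248),12),('l2',(468,257),12),('l3',(424,266),12),('l4',(455,287),12)]: print(n,proj('scene',p,z))
for n,p in [('sc',(329,203)),('sc',(374,232)),('sc',(337,281)),('sc',(286,250))]: print(n,proj('scene',p,45))
rect_=[]
a=cv2.resize(ims[130:220,225:315],(600,600),interpolation=cv2.INTER_CUBIC)
cv2.imwrite('pics/cropd.png',a[:,:,::-1])
E
```

```text
dishA [ 463.  -347.5    3. ]
dishB [ 266.5 -348.2    3. ]
dishC [ 447.1 -175.1    3. ]
standtop [ 606.1 -244.    70. ]
thread2 [ 591.4 -525.1    0. ]
thread [ 693.9 -387.9    0. ]
glue [657.6 445.6   0. ]
l1 [448.9 301.3  12. ]
l2 [433.5 399.2  12. ]
l3 [523.3 296.2  12. ]
l4 [548.8 394.7  12. ]
sc [462.  -45.5  45. ]
sc [501.9 127.3  45. ]
sc [703.  106.5  45. ]
sc [680.5 -70.1  45. ]
```

View pics/cropd.png

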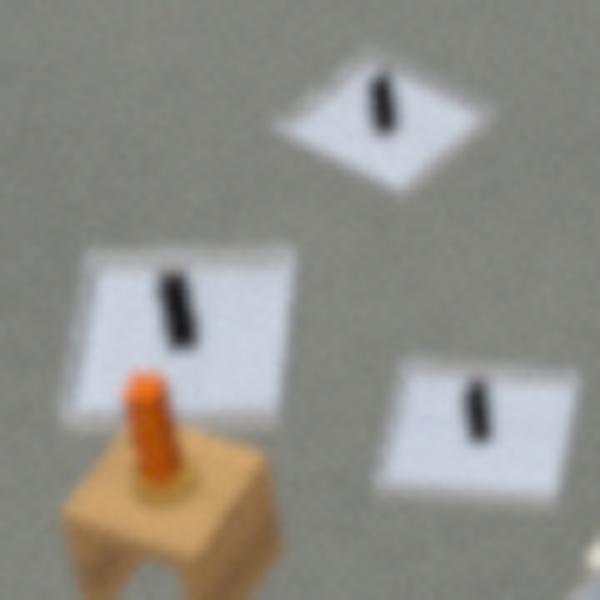

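Dish A at (175,330) in the crop is the largest and is the one I want. The stylus stands in front of it. Next, a wrist look from above.

{"method": "carry_out", "body": {"series": [[0.4,0.5,0.2,0],[0.4,0.5,0.2,0],[0.4,0.5,0.2,0],[0.4,0.5,0.2,0],[0.4,0.5,0.2,0]]}}

```text
t: 0.65
eef_pos: [363.9, -440.7, 241.4]
tcp_rot: [-3.141, 0.0, 0.435]
ft_force: [1.6, 0.2, -0.2]
opening: 0.999
grip_force: 0.0
```

{"method": "carry_out", "body": {"series": [[0.3,0.4,0,0],[0.3,0.4,0,0],[0.3,0.4,0,0],[0.3,0.4,0,0],[0,0,0,0]]}}

```text
t: 1.15
eef_pos: [424.5, -359.9, 241.1]
tcp_rot: [-3.141, -0.0, 0.437]
ft_force: [-0.3, -0.3, 0.2]
opening: 0.997
grip_force: 0.0
```

```bash
python3 - <<'E'
from h import *
s=env.state();print(s['t'],s['eef_pos'],s['tcp_rot'])
c=env.calibration('wrist');im=env.read_camera('wrist');cv2.imwrite('pics/w1.png',im[:,:,::-1])
np.save('w1.npy',dict(c),allow_pickle=True);print(np.round(c['pose'],3).tolist())
E
```

```text
1.15 [ 424.46995488 -359.89064856  241.10626086] [-3.14116476e+00 -2.57739793e-04  4.37213766e-01]
[[0.423, -0.875, -0.238, 491.86], [-0.906, -0.408, -0.111, -329.399], [0.0, 0.263, -0.965, 434.101], [0.0, 0.0, 0.0, 1.0]]
```

View pics/w1.png

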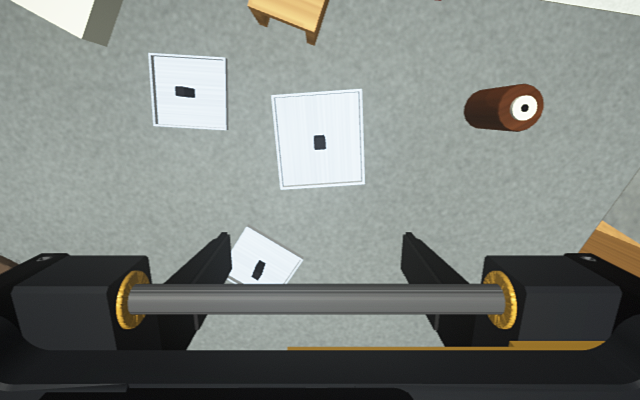

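The wrist view shows the largest tray with its rim corners at (272,96), (361,89), (365,185) and (281,190) and its post at (319,142). The smaller trays are at (190,92) and (260,258).

```bash
python3 - <<'E'
from h import *
c=np.load('w1.npy',allow_pickle=True).item();im=cv2.imread('pics/w1.png')
def fit(x0,y0,x1,y1):
    m=((im[y0:y1,x0:x1].min(2)>195)*255).astype('uint8')
    pts=np.argwhere(m)[:,::-1]+[x0,y0]
    W=np.float32([proj('wrist',p,14,c)[:2] for p in pts])
    r=cv2.minAreaRect(W);print('rect',r)
    return r
fit(255,75,385,205); fit(140,45,240,140)
print([proj('wrist',p,14,c)[:2] for p in [(272,96),(361,89),(365,185),(281,190)]])
print('post',proj('wrist',(319.5,142.5),49,c), proj('wrist',(319.5,142.5),45,c))
for z in (14,): print(np.linalg.norm(proj('wrist',(272,96),z,c)-proj('wrist',(361,89),z,c)),np.linalg.norm(proj('wrist',(361,89),z,c)-proj('wrist',(365,185),z,c)))
E
```

```text
rect ((463.9299621582031, -346.8975524902344), (118.38726806640625, 110.73897552490234), 28.858055114746094)
rect ((449.3227233886719, -178.05052185058594), (84.10261535644531, 89.97872161865234), 21.698793411254883)
[array([ 488.4, -272.2]), array([ 541.2, -366.5]), array([ 437.9, -425.2]), array([ 385.5, -328.6])]
post [ 464.8 -346.6   49. ] [ 464.5 -346.8   45. ]
108.07557540906275 118.81321475324204
```

{"method": "carry_out", "body": {"series": [[0.39,0.13,-0.4,0.32],[0.4,0.13,-0.4,0.33],[0,0,-0.9,0],[0,0,-0.9,0],[0,0,-0.8,0]], "fingers": 0.0}}

```text
t: 1.7
eef_pos: [462.1, -349.4, 69.2]
tcp_rot: [-3.141, 0.0, 0.502]
ft_force: [0.6, -0.6, 0.2]
opening: 0.634
grip_force: 0.0
```

```bash
python3 - <<'E'
from h import *
s=env.state();print(s['eef_pos'],s['tcp_rot'],s['opening'])
c=env.calibration('wrist');im=env.read_camera('wrist')
cv2.imwrite('pics/w2.png',im[:,:,::-1]);np.save('w2.npy',dict(c),allow_pickle=True)
p=topx('wrist',(464,-347,49),c);print(p)
g=im.max(2)<60
E
```

```text
[ 462.05747112 -349.39031669   69.19264479] [-3.14139153e+00  2.53013670e-04  5.02397437e-01] 0.6338134941582512
[312.98791713 221.93228411]
```

View pics/w2.png

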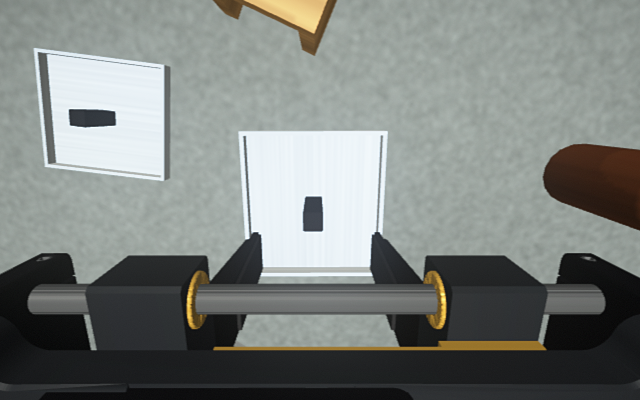

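The tray and its post at (313,222) lie between the fingers. Descending now.

{"method": "carry_out", "body": {"series": [[0.04,0.04,0,0],[0,0,-0.3,0],[0,0,-0.4,0],[0,0,-0.4,0],[0,0,0,0]]}}

```text
t: 2.25
eef_pos: [464.8, -347.3, 16.6]
tcp_rot: [-3.141, 0.0, 0.503]
ft_force: [-0.4, 0.9, 0.5]
opening: 0.498
grip_force: 0.0
```

{"method": "carry_out", "body": {"series": [[0,0,0,0],[0,0,0,0],[0,0,0,0],[0,0,0,0],[0,0,0,0]], "fingers": 1.0}}

```text
t: 2.75
eef_pos: [464.9, -346.9, 16.6]
tcp_rot: [3.141, -0.0, 0.503]
ft_force: [-0.3, 0.1, 4.8]
opening: 0.147
grip_force: 30.0
```

{"method": "carry_out", "body": {"series": [[0,0,0,0],[0,0,0.1,0],[0,0,0.3,0],[0,0,0.8,0],[0,0,0.8,0]]}}

```text
t: 3.25
eef_pos: [464.3, -346.4, 116.8]
tcp_rot: [-3.14, 0.001, 0.503]
ft_force: [-0.3, 0.9, -1.6]
opening: 0.145
grip_force: 30.0
```

{"method": "carry_out", "body": {"series": [[0,0,0.8,0],[0,0,0.8,0],[0,0,0,0],[0,0,0,0],[0,0,0,0]]}}

```text
t: 3.75
eef_pos: [464.2, -346.3, 194.7]
tcp_rot: [-3.139, 0.001, 0.503]
ft_force: [0.5, -0.2, -1.5]
opening: 0.141
grip_force: 30.0
```

{"method": "carry_out", "body": {"series": [[0,0.8,0.2,-1],[0,0.8,0.2,-1],[0,0.8,0,-1],[0,0.8,0,-1],[0,0.8,0,-1]]}}

```text
t: 4.25
eef_pos: [464.0, -145.2, 214.7]
tcp_rot: [-3.141, 0.003, -0.025]
ft_force: [0.9, -0.1, -1.6]
opening: 0.143
grip_force: 30.0
```

{"method": "carry_out", "body": {"series": [[0,0.8,0,-1],[0,0.8,0,-1],[0,0,0,0],[0,0,0,0],[0,0,0,0]]}}

```text
t: 4.75
eef_pos: [464.7, -67.5, 215.4]
tcp_rot: [3.141, 0.001, -0.229]
ft_force: [-0.2, -0.6, -0.3]
opening: 0.141
grip_force: 30.0
```

```bash
python3 - <<'E'
from h import *
s=env.state();print(s['eef_pos'],s['tcp_rot'],s['opening'])
c=env.calibration('wrist');im=env.read_camera('wrist')
cv2.imwrite('pics/w3.png',im[:,:,::-1]);np.save('w3.npy',dict(c),allow_pickle=True)
for k in('scene','side'): cv2.imwrite(f'pics/{k}3.png',env.read_camera(k)[:,:,::-1])
E
```

```text
[464.71013678 -67.50225033 215.43254402] [ 3.14139009e+00  1.32157542e-03 -2.29331263e-01] 0.14115893398441998
```

View pics/w3.png

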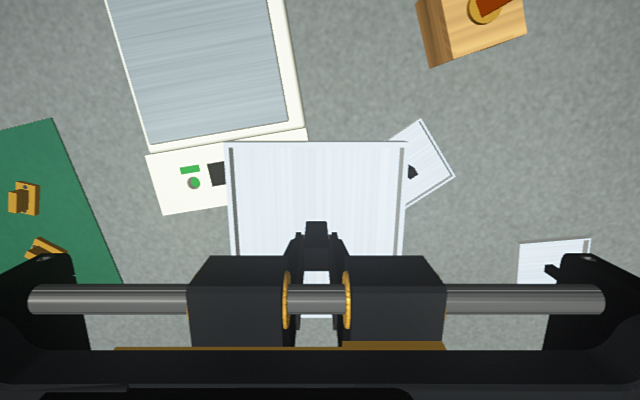

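The wrist view shows the pan's front corners at (150,144) and (288,122), and the green button at (193,183). The dish hangs level.

```bash
python3 - <<'E'
from h import *
c=np.load('w3.npy',allow_pickle=True).item()
a=proj('wrist',(150,144),60,c);b=proj('wrist',(288,122),60,c);print(a,b,np.linalg.norm(a-b))
y=(a-b)/np.linalg.norm(a-b);x=np.array([y[1],-y[0],0]);print('yaw',np.degrees(np.arctan2(x[1],x[0])))
print('pan',(a+b)/2+75*x)
print('tare cap',proj('wrist',(193.5,183),38,c), 'expect', (a+b)/2+75*x-120*x+45*y)
for p in [(107,0),(268,0)]:print(proj('wrist',p,60,c))
for l,cam in [('pan_center','scene'),('pan_center','side')]: pass
# rectified scene view
import cv2
im=cv2.imread('pics/scene3.png')[:,:,::-1]
rect('scene',590,0,60,130,600,'pics/r3.png',im=im)
E
```

```text
[547.   90.7  60. ] [535.7 -55.4  60. ] 146.53634361481795
yaw -4.422696049505992
pan [616.1266713   11.86645184  60.        ]
tare cap [494.6  69.1  38. ] expect [499.95412611  65.98613167  60.        ]
[682.2  82.2  60. ]
[647.7 -64.9  60. ]
```

View pics/r3.png

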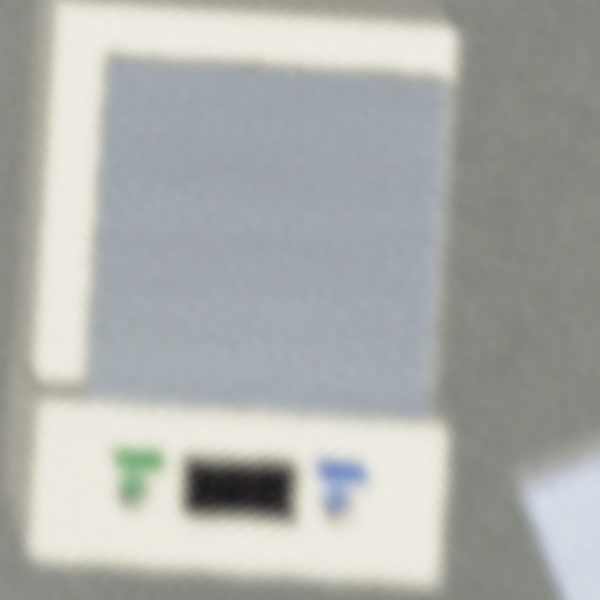

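{"method": "carry_out", "body": {"series": [[0.6,0.32,0,0.4],[0.6,0.32,0,0.4],[0.6,0.32,0,0.4],[0.6,0.32,0,0.4],[0.6,0.32,0,0]]}}

```text
t: 5.4
eef_pos: [616.0, 12.9, 215.8]
tcp_rot: [3.141, 0.0, -0.062]
ft_force: [-0.3, -1.0, -1.3]
opening: 0.14
grip_force: 30.0
```

{"method": "carry_out", "body": {"series": [[0.04,0,-0.5,0],[0,0,-0.7,0],[0,0,-0.7,0],[0,0,-0.5,0],[0,0,0,0]]}}

```text
t: 5.9
eef_pos: [615.1, 12.4, 92.7]
tcp_rot: [-3.142, 0.006, -0.063]
ft_force: [0.4, 0.1, 0.3]
opening: 0.145
grip_force: 30.0
```

```bash
python3 - <<'E'
from h import *
s=env.state();print(s['eef_pos'],s['tcp_rot'],s['opening'])
for k in('scene','side'): cv2.imwrite(f'pics/{k}4.png',env.read_camera(k)[:,:,::-1])
c=env.calibration('wrist');im=env.read_camera('wrist')
cv2.imwrite('pics/w4.png',im[:,:,::-1]);np.save('w4.npy',dict(c),allow_pickle=True)
E
```

```text
[615.10133957  12.40100325  92.67110416] [-3.14156637  0.00629798 -0.06347966] 0.1445254521462782
```

View pics/w4.png

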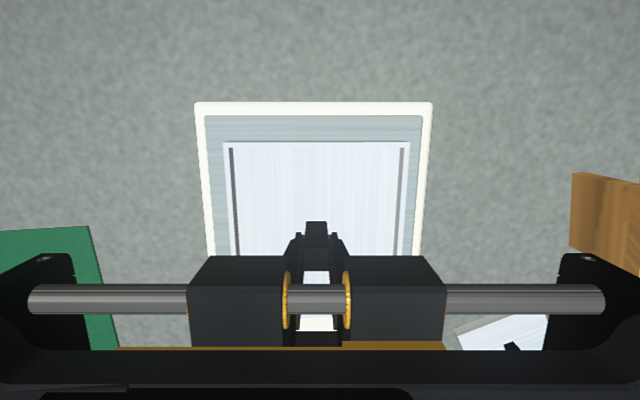

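The pan's far edge runs from (206,116) to (424,115), parallel to the dish.

```bash
python3 - <<'E'
from h import *
c=np.load('w4.npy',allow_pickle=True).item()
a=proj('wrist',(205.5,115.5),60,c);b=proj('wrist',(424,115),60,c);print(a,b,np.linalg.norm(a-b))
y=(a-b)/np.linalg.norm(a-b);x=np.array([y[1],-y[0],0]);print('yaw',np.degrees(np.arctan2(x[1],x[0])))
print('pan',(a+b)/2-75*x)
print('dish edge', proj('wrist',(224,142),90.1,c),proj('wrist',(409,141.5),90.1,c))
E
```

```text
[695.1  81.2  60. ] [686.  -65.6  60. ] 147.08177997291168
yaw -3.54717498338631
pan [615.69368536  12.44027564  60.        ]
dish edge [678.8  62.8  90.1] [672.  -47.5  90.1]
```

{"method": "carry_out", "body": {"series": [[0,0,-0.1,0],[0,0,-0.1,0],[0,0,-0.06,0],[0,0,-0.03,0],[0,0,0,0]]}}

```text
t: 6.55
eef_pos: [616.7, 13.2, 81.5]
tcp_rot: [3.142, 0.0, -0.063]
ft_force: [0.0, 1.0, -2.1]
opening: 0.142
grip_force: 30.0
```

{"method": "carry_out", "body": {"series": [[0,0,-0.03,0],[0,0,-0.03,0],[0,0,-0.03,0],[0,0,0,0],[0,0,0,0]]}}

```text
t: 7.05
eef_pos: [616.8, 13.2, 77.1]
tcp_rot: [3.142, 0.0, -0.063]
ft_force: [-0.3, 0.1, -1.0]
opening: 0.145
grip_force: 30.0
```

{"method": "carry_out", "body": {"series": [[0,0,-0.02,0],[0,0,0,0],[0,0,0,0],[0,0,0,0],[0,0,0,0]]}}

```text
t: 7.55
eef_pos: [616.8, 13.1, 76.2]
tcp_rot: [3.142, -0.0, -0.063]
ft_force: [0.5, 0.6, -0.7]
opening: 0.141
grip_force: 30.0
```

{"method": "carry_out", "body": {"series": [[0,0,-0.01,0],[0,0,0,0],[0,0,0,0],[0,0,0,0],[0,0,0,0]], "fingers": 0.0}}

```text
t: 8.05
eef_pos: [616.8, 13.1, 75.7]
tcp_rot: [3.141, -0.0, -0.063]
ft_force: [0.5, -0.6, -0.4]
opening: 0.48
grip_force: 0.0
```

{"method": "carry_out", "body": {"series": [[0,0,0.3,0],[0,0,0.6,0],[0,0,0.8,0],[0,0,0.8,0],[0,0,0.8,0]]}}

```text
t: 8.55
eef_pos: [616.5, 13.2, 242.3]
tcp_rot: [3.142, 0.0, -0.063]
ft_force: [0.6, -0.3, -0.4]
opening: 0.502
grip_force: 0.0
```

{"method": "carry_out", "body": {"series": [[-0.6,-0.6,0,0],[-0.6,-0.6,0,0],[-0.6,-0.6,0,0],[-0.6,-0.6,0,0],[-0.2,-0.4,0,0]]}}

```text
t: 9.05
eef_pos: [484.5, -128.0, 241.0]
tcp_rot: [3.141, 0.0, -0.064]
ft_force: [0.1, -0.1, 0.5]
opening: 0.502
grip_force: 0.0
```

```bash
python3 - <<'E'
from h import *
s=env.state();print(s['eef_pos'],s['tcp_rot'],s['opening'])
c=env.calibration('wrist');im=env.read_camera('wrist')
cv2.imwrite('pics/w5.png',im[:,:,::-1]);np.save('w5.npy',dict(c),allow_pickle=True)
E
```

```text
[ 484.45890923 -128.00205662  241.04493624] [ 3.14132744e+00  1.23844448e-04 -6.35129608e-02] 0.5022510231905292
```

View pics/w5.png

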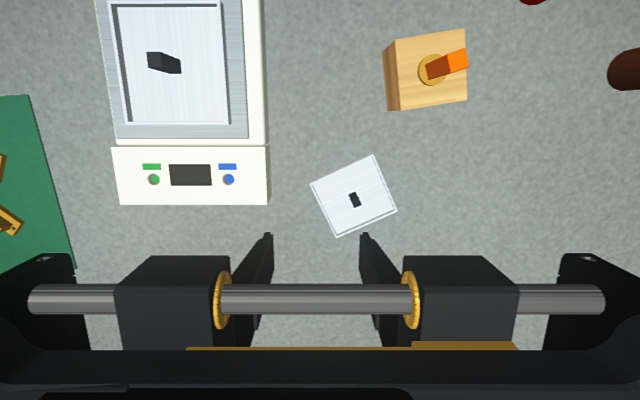

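The dish sits on the pan. Recesses are at (153,179) and (228,179), the collar at (432,70) and the handle top at (456,60).

```bash
python3 - <<'E'
from h import *
c=np.load('w5.npy',allow_pickle=True).item();im=cv2.imread('pics/w5.png')
hsv=cv2.cvtColor(im,cv2.COLOR_BGR2HSV)
P=lambda p,z:proj('wrist',p,z,c)
for n,p in [('cons',(112,147)),('cons',(270.5,146)),('cons',(268,205)),('cons',(120.5,205)),('tare',(153.5,179.5)),('store',(228.5,179.5))]: print(n,P(p,45))
a,b=P((112,147),45),P((270.5,146),45);print(np.linalg.norm(a-b))
# yaw checks
t,s=P((153.5,179.5),45),P((228.5,179.5),45);print('btn dist',np.linalg.norm(t-s),'yaw',np.degrees(np.arctan2(*(t-s)[[1,0]]))-90)
print('dish rim',[P(p,73) for p in [(111,4),(117,126),(230,125),(219,0)]])
o=cv2.resize(im[15:125,365:485],(0,0),fx=5,fy=5,interpolation=cv2.INTER_CUBIC);o2=cv2.resize(im[140:210,105:275],(0,0),fx=3.5,fy=3.5,interpolation=cv2.INTER_CUBIC)
cv2.imwrite('pics/c5.png',o)
E
```

```text
cons [536.8 106.9  45. ]
cons [526.  -78.3  45. ]
cons [454.9 -68.   45. ]
cons [466.6 112.5  45. ]
tare [495.4  66.   45. ]
store [489.6 -23.9  45. ]
185.5146355412424
btn dist 90.0869024886526 yaw -3.6913859864512375
dish rim [array([674.8,  59.2,  73. ]), array([559.9,  79.2,  73. ]), array([553.2, -41.3,  73. ]), array([671.5, -46.4,  73. ])]
```

View pics/c5.png

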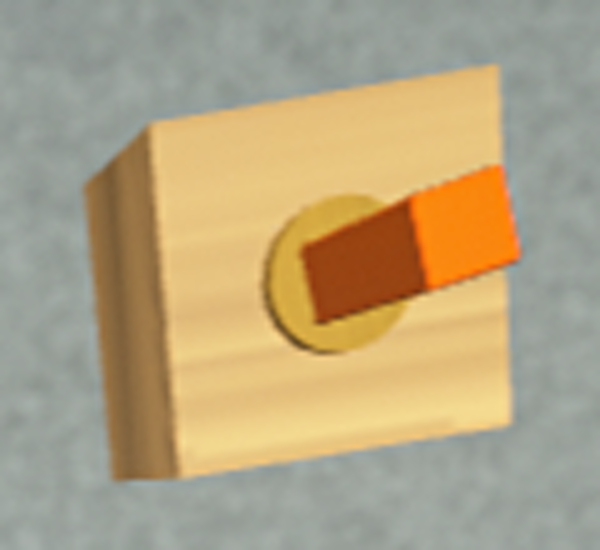

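```bash
python3 - <<'E'
from h import *
c=np.load('w5.npy',allow_pickle=True).item()
Q=lambda p,z:proj('wrist',(p[0]/5+365-.4,p[1]/5+15-.4),z,c)
t=[Q(p,136) for p in [(410,197),(503,166),(520,257),(427,290)]];print(t,np.mean(t,0))
for i in range(4):
    d=t[(i+1)%4]-t[i];print(np.linalg.norm(d),np.degrees(np.arctan2(d[1],d[0])))
print('collar',Q((338,272),76),'collar l/r',Q((264,285),76),Q((412,260),76),Q((338,193),76),Q((338,352),76))
print('base edge',Q((303,247),76),Q((318,323),76))
s=[Q(p,70) for p in [(152,123),(498,66),(512,427),(178,478)]];print(s,np.mean(s,0))
for i in range(4):
    d=s[(i+1)%4]-s[i];print(np.linalg.norm(d),np.degrees(np.arctan2(d[1],d[0])))
E
```

```text
[array([ 599.9, -245.7,  136. ]), array([ 603.6, -260.9,  136. ]), array([ 589.3, -264.5,  136. ]), array([ 585.1, -249.1,  136. ])] [ 594.475 -255.05   136.   ]
15.643848631331101 -76.31907464068047
14.746185947559528 -165.86952013758597
15.962455951387918 105.25511870305755
15.18551941818253 12.93805631718651
collar [ 595.  -254.2   76. ] collar l/r [ 593.5 -239.3   76. ] [ 596.3 -269.1   76. ] [ 609.8 -253.8   76. ] [ 579.6 -254.7   76. ]
base edge [ 600.2 -247.    76. ] [ 585.5 -250.4   76. ]
[array([ 626.2, -218. ,   70. ]), array([ 632.1, -287.1,   70. ]), array([ 562.6, -293.8,   70. ]), array([ 556.7, -223.4,   70. ])] [ 594.4   -255.575   70.   ]
69.35142392193546 -85.11972234875839
69.82220277247059 -174.49353803354694
70.64679752118988 94.79058222218994
69.70946851038244 4.442832363169528
```

{"method": "carry_out", "body": {"series": [[0.44,-0.5,0,0.6],[0.44,-0.5,0,0.6],[0.44,-0.5,0,0.6],[0.44,-0.5,0,0.6],[0.44,-0.54,0,0.5]]}}

```text
t: 9.6
eef_pos: [597.9, -254.5, 240.6]
tcp_rot: [-3.142, -0.0, 0.244]
ft_force: [0.4, -0.0, 1.0]
opening: 0.503
grip_force: 0.0
```

{"method": "carry_out", "body": {"series": [[0,0,-0.6,0],[0,0,-0.3,0],[0,0,0,0],[0,0,0,0],[0,0,0,0]]}}

```text
t: 10.1
eef_pos: [597.3, -253.9, 197.0]
tcp_rot: [3.14, -0.001, 0.241]
ft_force: [0.0, -0.7, -0.2]
opening: 0.501
grip_force: 0.0
```

```bash
python3 - <<'E'
from h import *
s=env.state();print(s['eef_pos'],s['tcp_rot'],s['opening'])
c=env.calibration('wrist');im=env.read_camera('wrist')[:,:,::-1].copy()
np.save('w6.npy',dict(c),allow_pickle=True)
m=cv2.inRange(cv2.cvtColor(im,cv2.COLOR_BGR2HSV),(5,220,225),(20,255,255))
n,l,st,ce=cv2.connectedComponentsWithStats(m)
for i in range(1,n):
    if st[i,4]>100:
        pts=np.argwhere(l==i)[:,::-1];W=np.float32([proj('wrist',p,136,c)[:2] for p in pts]);print(ce[i],st[i],cv2.minAreaRect(W))
cv2.imwrite('pics/w6.png',im)
E
```

```text
[ 597.33173745 -253.85376079  196.97582813] [ 3.14021773e+00 -1.39874786e-03  2.41293838e-01] 0.5011225822148307
[315.71875 212.43125] [307 204  19  18 320] ((595.185302734375, -255.39114379882812), (14.382474899291992, 14.576324462890625), 14.037014961242676)
```

View pics/w6.png

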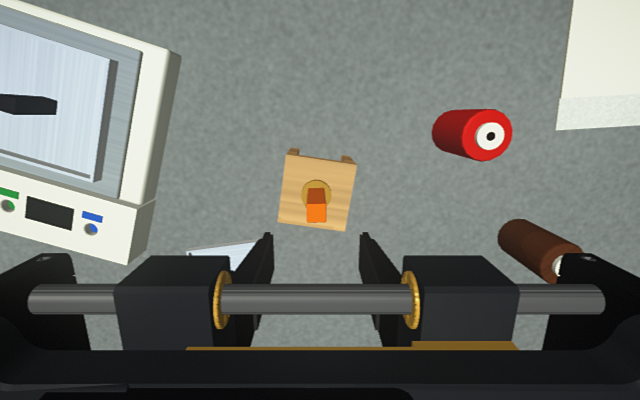

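The stylus top at (316,212) lies between the fingers and is square to them. Going down to grasp.

{"method": "carry_out", "body": {"series": [[-0.04,-0.03,-0.4,0],[0,0,-0.5,0],[0,0,-0.6,0],[0,0,-0.4,0],[0,0,-0.22,0]]}}

```text
t: 10.65
eef_pos: [594.6, -255.2, 88.9]
tcp_rot: [-3.141, 0.001, 0.241]
ft_force: [-0.1, -1.2, -0.3]
opening: 0.502
grip_force: 0.0
```

{"method": "carry_out", "body": {"series": [[0,0,0,0],[0,0,0,0],[0,0,0,0],[0,0,0,0],[0,0,0,0]]}}

```text
t: 11.15
eef_pos: [595.0, -255.5, 90.4]
tcp_rot: [3.141, -0.001, 0.241]
ft_force: [-0.1, -0.2, 0.6]
opening: 0.5
grip_force: 0.0
```

{"method": "carry_out", "body": {"series": [[0,0,0,0],[0,0,0,0],[0,0,0,0],[0,0,0,0],[0,0,0,0]], "fingers": 1.0}}

```text
t: 11.65
eef_pos: [594.8, -255.3, 89.6]
tcp_rot: [-3.142, 0.0, 0.241]
ft_force: [-0.1, 0.0, -0.9]
opening: 0.169
grip_force: 30.0
```

{"method": "carry_out", "body": {"series": [[0,0,0.1,0],[0,0,0.4,0],[0,0,0.6,0],[0,0,0.6,0],[0,0,0,0]]}}

```text
t: 12.15
eef_pos: [596.3, -256.1, 179.1]
tcp_rot: [3.137, -0.005, 0.241]
ft_force: [-0.3, 0.2, -0.2]
opening: 0.165
grip_force: 30.0
```

```bash
python3 - <<'E'
from h import *
c=np.load('w6.npy',allow_pickle=True).item();c5=np.load('w5.npy',allow_pickle=True).item();c3=np.load('w3.npy',allow_pickle=True).item()
for z in(37,45):
    print(z,'w6 tare',proj('wrist',(8,206),z,c),'store',proj('wrist',(91,229),z,c),'w5',proj('wrist',(153.5,179.5),z,c5),proj('wrist',(228.5,179.5),z,c5),'w3',proj('wrist',(193.5,183),z,c3))
im=cv2.imread('pics/w5.png')
a=cv2.resize(im[155:195,135:250],(0,0),fx=6,fy=6,interpolation=cv2.INTER_CUBIC)
im=cv2.imread('pics/w6.png');b=cv2.resize(im[180:245,0:115],(0,0),fx=5,fy=5,interpolation=cv2.INTER_CUBIC)
b=cv2.resize(b,(690,326))[:326];a=a[:240]
cv2.imwrite('pics/c6.png',np.vstack([a,b]))
E
```

```text
37 w6 tare [492.4  71.8  37. ] store [486.8 -19.5  37. ] w5 [494.1  70.1  37. ] [488.2 -21.7  37. ] w3 [494.5  69.5  37. ]
45 w6 tare [496.4  64.8  45. ] store [490.9 -24.4  45. ] w5 [495.4  66.   45. ] [489.6 -23.9  45. ] w3 [495.4  66.1  45. ]
```

View pics/c6.png

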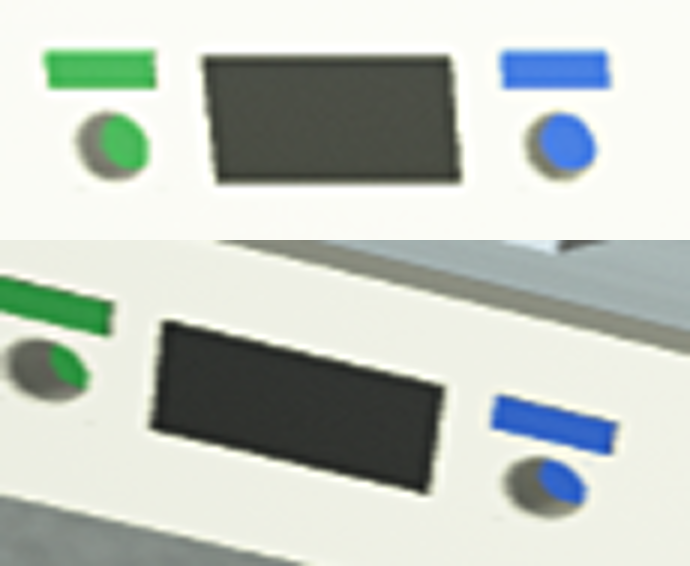

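{"method": "carry_out", "body": {"series": [[-0.25,0.8,0,0],[-0.25,0.8,0,0],[-0.25,0.8,0,0],[-0.25,0.8,0,0],[-0.25,0.8,0,0]]}}

```text
t: 12.65
eef_pos: [531.3, -53.9, 174.3]
tcp_rot: [-3.141, 0.0, 0.241]
ft_force: [1.5, 0.5, 0.2]
opening: 0.166
grip_force: 30.0
```

{"method": "carry_out", "body": {"series": [[-0.25,0.8,0,0],[-0.25,0.8,0,0],[-0.25,0.8,-0.3,0],[0,0,-0.5,0],[0,0,-0.2,0]]}}

```text
t: 13.15
eef_pos: [493.6, 65.6, 123.1]
tcp_rot: [-3.141, 0.002, 0.243]
ft_force: [0.8, -0.1, 0.3]
opening: 0.169
grip_force: 30.0
```

{"method": "carry_out", "body": {"series": [[0,0,0,0],[0,0,0,0],[0,0,0,0],[0,0,0,0],[0,0,0,0]]}}

```text
t: 13.65
eef_pos: [495.0, 64.3, 125.1]
tcp_rot: [3.141, -0.001, 0.24]
ft_force: [-0.2, -0.1, -0.8]
opening: 0.168
grip_force: 30.0
```

```bash
python3 - <<'E'
from h import *
s=env.state();print(s['eef_pos'],s['tcp_rot'],s['opening'])
tip=np.array(s['eef_pos'])-[0,0,65]
out=[]
for k,f in(('scene',8),('side',8)):
    im=env.read_camera(k)[:,:,::-1];cv2.imwrite(f'pics/{k}7.png',im)
    p=topx(k,tip);q=topx(k,(495.6,65.8,45));print(k,p,q)
    x,y=int(q[0]),int(q[1]);x0,y0=x-24,y-36
    o=cv2.resize(im[y0:y0+72,x0:x0+48],(0,0),fx=f,fy=f,interpolation=cv2.INTER_CUBIC)
    for r,col in((p,(0,0,255)),(q,(255,0,255))): cv2.circle(o,(int((r[0]-x0+.5)*f),int((r[1]-y0+.5)*f)),4,col,1)
    out.append(o)
cv2.imwrite('pics/c7.png',np.hstack(out))
E
```

```text
[495.03841725  64.33139946 125.11585765] [ 3.14131060e+00 -7.42727734e-04  2.40475149e-01] 0.16843428953591869
scene [356.10992948 219.57871101] [356.23318519 223.05322169]
side [298.61398453 228.05291233] [298.2473493 232.4282201]
```

View pics/c7.png

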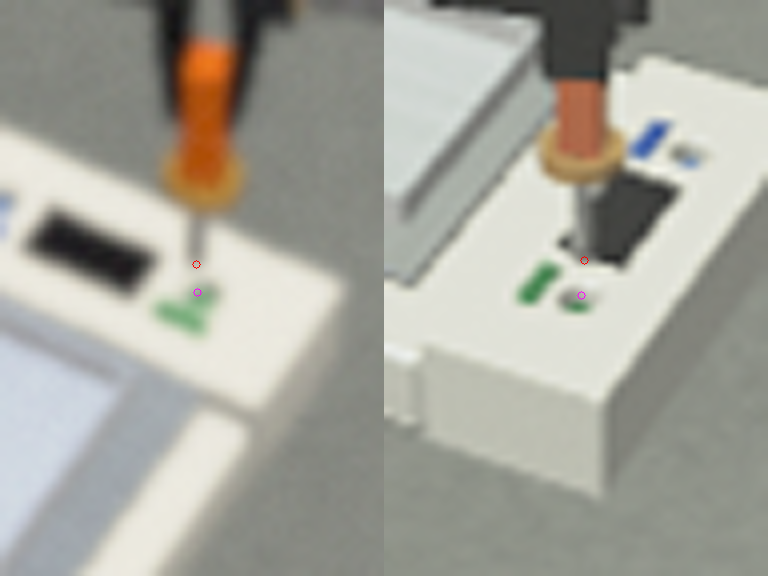

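The pin tip shows where computed. The mouth is about 2 mm further to +y, so I correct for that and go in gently.

{"method": "carry_out", "body": {"series": [[0.02,0.05,0,0],[0,0,-0.1,0],[0,0,-0.12,0],[0,0,0,0],[0,0,0,0]]}}

```text
t: 14.25
eef_pos: [495.7, 67.1, 113.3]
tcp_rot: [-3.142, 0.001, 0.241]
ft_force: [-0.5, -0.1, -0.8]
opening: 0.17
grip_force: 30.0
```

{"method": "carry_out", "body": {"series": [[0,0,-0.06,0],[0,0,-0.06,0],[0,0,-0.02,0],[0,0,0,0],[0,0,0,0]]}}

```text
t: 14.75
eef_pos: [495.8, 67.1, 106.7]
tcp_rot: [3.141, -0.0, 0.241]
ft_force: [-0.2, -0.3, -0.3]
opening: 0.168
grip_force: 30.0
```

{"method": "carry_out", "body": {"series": [[0,0,-0.04,0],[0,0,-0.04,0],[0,0,-0.04,0],[0,0,0,0],[0,0,0,0]]}}

```text
t: 15.25
eef_pos: [495.8, 67.2, 100.7]
tcp_rot: [3.142, 0.0, 0.241]
ft_force: [-0.2, -0.9, 0.2]
opening: 0.165
grip_force: 30.0
```

{"method": "carry_out", "body": {"series": [[0,0,-0.02,0],[0,0,-0.02,0],[0,0,-0.02,0],[0,0,0,0],[0,0,0,0]]}}

```text
t: 15.75
eef_pos: [495.8, 67.2, 97.7]
tcp_rot: [3.141, -0.0, 0.241]
ft_force: [-0.2, -0.1, 2.9]
opening: 0.168
grip_force: 30.0
```

{"method": "carry_out", "body": {"series": [[0,0,-0.02,0],[0,0,-0.01,0],[0,0,0,0],[0,0,0,0],[0,0,0,0]]}}

```text
t: 16.25
eef_pos: [495.9, 67.1, 96.3]
tcp_rot: [3.141, -0.0, 0.241]
ft_force: [-0.4, 0.6, 5.2]
opening: 0.161
grip_force: 30.0
```

{"method": "carry_out", "body": {"series": [[0,0,-0.02,0],[0,0,0,0],[0,0,0,0],[0,0,0,0],[0,0,0,0]]}}

```text
t: 16.75
eef_pos: [496.1, 67.2, 95.8]
tcp_rot: [3.141, -0.001, 0.241]
ft_force: [-1.1, 0.1, 12.4]
opening: 0.167
grip_force: 30.0
```

{"method": "carry_out", "body": {"series": [[0,0,0.1,0],[0,0,0.2,0],[0,0,0.5,0],[0,0,0.5,0],[0,0,0.4,0]]}}

```text
t: 17.25
eef_pos: [495.7, 67.1, 181.7]
tcp_rot: [3.141, -0.0, 0.241]
ft_force: [0.7, 0.0, 0.2]
opening: 0.165
grip_force: 30.0
```

{"method": "carry_out", "body": {"series": [[0.25,-0.8,0,0],[0.25,-0.8,0,0],[0.25,-0.8,0,0],[0.25,-0.8,0,0],[0.25,-0.8,0,0]]}}

```text
t: 17.75
eef_pos: [558.4, -134.5, 180.5]
tcp_rot: [-3.142, 0.0, 0.241]
ft_force: [1.5, 0.8, -0.6]
opening: 0.165
grip_force: 30.0
```

{"method": "carry_out", "body": {"series": [[0.25,-0.8,0,0],[0.25,-0.8,0,0],[0.23,-0.85,0,0],[0,0,0,0],[0,0,0,0]]}}

```text
t: 18.25
eef_pos: [594.3, -255.9, 179.7]
tcp_rot: [-3.141, 0.001, 0.24]
ft_force: [-0.2, 0.4, 0.1]
opening: 0.164
grip_force: 30.0
```

{"method": "carry_out", "body": {"series": [[0.01,0.01,-0.4,0],[0,0,-0.5,0],[0,0,-0.5,0],[0,0,-0.3,0],[0,0,0,0]]}}

```text
t: 18.75
eef_pos: [594.5, -253.5, 93.6]
tcp_rot: [-3.139, 0.002, 0.242]
ft_force: [-0.1, -1.0, -0.1]
opening: 0.171
grip_force: 30.0
```

{"method": "carry_out", "body": {"series": [[0,0,-0.03,0],[0,0,-0.03,0],[0,0,-0.02,0],[0,0,0,0],[0,0,0,0]]}}

```text
t: 19.25
eef_pos: [595.4, -255.0, 91.5]
tcp_rot: [3.141, -0.0, 0.241]
ft_force: [0.2, -0.0, -0.2]
opening: 0.165
grip_force: 30.0
```

{"method": "carry_out", "body": {"series": [[0,0,-0.02,0],[0,0,0,0],[0,0,0,0],[0,0,0,0],[0,0,0,0]]}}

```text
t: 19.75
eef_pos: [595.3, -254.9, 90.1]
tcp_rot: [3.142, 0.0, 0.241]
ft_force: [0.4, 1.3, -0.0]
opening: 0.165
grip_force: 30.0
```

{"method": "carry_out", "body": {"series": [[0,0,-0.02,0],[0,0,0,0],[0,0,0,0],[0,0,0,0],[0,0,0,0]]}}

```text
t: 20.25
eef_pos: [595.4, -254.9, 89.5]
tcp_rot: [3.141, -0.0, 0.241]
ft_force: [0.2, 0.1, 5.1]
opening: 0.17
grip_force: 30.0
```

{"method": "carry_out", "body": {"series": [[0,0,0,0],[0,0,0,0],[0,0,0,0],[0,0,0,0],[0,0,0.2,0]], "fingers": 0.0}}

```text
t: 20.75
eef_pos: [594.7, -254.5, 98.3]
tcp_rot: [-3.14, 0.002, 0.241]
ft_force: [-0.8, -0.4, -0.2]
opening: 0.484
grip_force: 0.0
```

{"method": "carry_out", "body": {"series": [[0,0,0.5,0],[0,0,0.8,0],[0,0,0.8,0],[0,0,0.8,0],[-0.25,0.85,0,-1]]}}

```text
t: 21.25
eef_pos: [585.1, -215.8, 250.0]
tcp_rot: [3.135, -0.008, 0.133]
ft_force: [0.6, 1.3, -0.4]
opening: 0.501
grip_force: 0.0
```

{"method": "carry_out", "body": {"series": [[-0.25,0.85,0,-1],[-0.25,0.85,0,-0.4],[-0.25,0.85,0,0],[-0.25,0.85,0,0],[-0.25,0.85,0,0]]}}

```text
t: 21.75
eef_pos: [519.5, 1.7, 245.0]
tcp_rot: [3.141, -0.001, -0.01]
ft_force: [1.3, 0.2, 0.0]
opening: 0.502
grip_force: 0.0
```

{"method": "carry_out", "body": {"series": [[-0.25,0.85,0,0],[-0.25,0.85,0,0],[-0.25,0.85,0,0],[-0.25,0.85,0,0],[-0.25,0.85,0,0]]}}

```text
t: 22.25
eef_pos: [457.0, 214.3, 245.1]
tcp_rot: [-3.141, -0.001, -0.01]
ft_force: [0.3, -0.3, 0.4]
opening: 0.501
grip_force: 0.0
```

{"method": "carry_out", "body": {"series": [[-0.25,0.85,0,0],[-0.25,0.85,0,0],[0,0,0,0],[0,0,0,0],[0,0,0,0]]}}

```text
t: 22.75
eef_pos: [433.0, 297.0, 244.5]
tcp_rot: [3.141, -0.0, -0.011]
ft_force: [0.9, -0.3, 1.0]
opening: 0.499
grip_force: 0.0
```

```bash
python3 - <<'E'
from h import *
s=env.state();print(s['eef_pos'],s['tcp_rot'],s['opening'])
c=env.calibration('wrist');im=env.read_camera('wrist')
cv2.imwrite('pics/w8.png',im[:,:,::-1]);np.save('w8.npy',dict(c),allow_pickle=True)
E
```

```text
[432.98667412 296.98761759 244.50218325] [ 3.14143094e+00 -2.78464730e-04 -1.06997763e-02] 0.4994404687421693
```

View pics/w8.png

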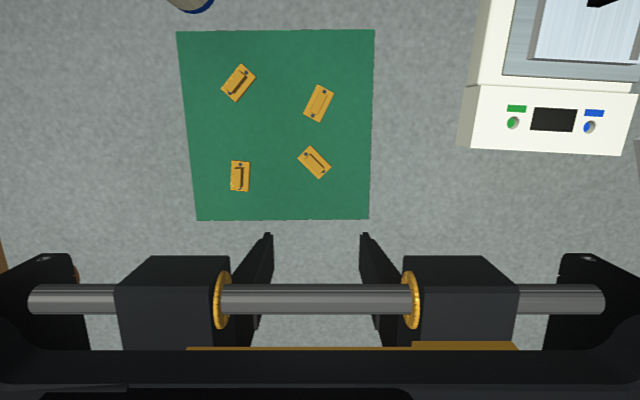

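The mat holds four brass locks, at (238,82), (319,103), (314,162) and (240,176). No look-alike stands out. That was my last picture, so from here I measure numerically by fitting silhouettes.

```bash
cat > locks.py <<'E'
from h import *
from scipy.optimize import minimize
F=4
def box(cx,cy,cz,L,W,H): return [(cx+sx*L/2,cy+sy*W/2,cz+h) for sx in(-1,1) for sy in(-1,1) for h in(0,H)]
PARTS=[box(0,0,0,40,24,8),box(0,0,8,26,10,18)]
def sil(c,p,z,x0,y0,w,h,parts=PARTS):
    m=np.zeros((h*F,w*F),'uint8');cs,sn=np.cos(p[2]),np.sin(p[2])
    for b in parts:
        q=np.array([topx('w',(p[0]+cs*x-sn*y,p[1]+sn*x+cs*y,z+k),c) for x,y,k in b])
        q=((q+.5-[x0,y0])*F)
        cv2.fillConvexPoly(m,cv2.convexHull(np.int32(np.round(q*16))),1,shift=4)
    return m
def fitlocks(im,c,z=3.,amin=150,parts=PARTS,inside=None):
    """im RGB; returns list of (x,y,yaw,IoU)"""
    hsv=cv2.cvtColor(np.ascontiguousarray(im),cv2.COLOR_RGB2HSV)
    M=cv2.inRange(hsv,(10,90,30),(32,255,255));M[230:]=0
    M=cv2.morphologyEx(M,cv2.MORPH_CLOSE,np.ones((5,5)))
    n,l,st,ce=cv2.connectedComponentsWithStats(M);res=[]
    for i in range(1,n):
        if st[i,4]<amin: continue
        X=proj('w',ce[i],z+8,c)
        if inside and not inside(X): continue
        x0,y0,w,h,_=st[i];x0-=8;y0-=8;w+=16;h+=16
        x0=max(x0,0);y0=max(y0,0);h=min(h,400-y0);w=min(w,640-x0)
        m=cv2.resize((l[y0:y0+h,x0:x0+w]==i).astype('uint8'),(w*F,h*F),interpolation=cv2.INTER_NEAREST)
        def cost(v):
            s=sil(c,(v[0],v[1],v[2]/20),z,x0,y0,w,h,parts);return -(s&m).sum()/max((s|m).sum(),1)
        best=None
        for a in np.arange(0,np.pi,np.pi/6):
            r=minimize(cost,[X[0],X[1],a*20],method='Nelder-Mead',options=dict(initial_simplex=np.array([[X[0],X[1],a*20],[X[0]+4,X[1],a*20],[X[0],X[1]+4,a*20],[X[0],X[1],a*20+5]]),maxiter=80))
            if best is None or r.fun<best.fun: best=r
        res.append((round(best.x[0],1),round(best.x[1],1),round((np.degrees(best.x[2]/20)+90)%180-90,1),round(-best.fun,3)))
    return res
E
python3 - <<'E'
from locks import *
c=np.load('w8.npy',allow_pickle=True).item();im=cv2.imread('pics/w8.png')[:,:,::-1]
for r in fitlocks(im,c,inside=lambda X:300<X[0]<700 and 220<X[1]<480):print(r)
E
```

```text
(np.float64(565.6), np.float64(408.9), np.float64(-44.9), np.float64(-0.0))
(np.float64(545.5), np.float64(319.4), np.float64(-63.1), np.float64(-0.0))
(np.float64(480.3), np.float64(287.4), np.float64(27.8), np.float64(-0.0))
(np.float64(449.0), np.float64(397.4), np.float64(89.3), np.float64(-1160026667948028.5))locks.py:27: RuntimeWarning: overflow encountered in scalar negative
  s=sil(c,(v[0],v[1],v[2]/20),z,x0,y0,w,h,parts);return -(s&m).sum()/max((s|m).sum(),1)
```

```bash
sed -i 's/return -(s&m).sum()\/max((s|m).sum(),1)/return -float((s\&m).sum())\/max(float((s|m).sum()),1.)/' locks.py
python3 - <<'E'
from locks import *
c=np.load('w8.npy',allow_pickle=True).item();im=cv2.imread('pics/w8.png')[:,:,::-1]
for r in fitlocks(im,c,inside=lambda X:300<X[0]<700 and 220<X[1]<480):print(*r)
E
```

```text
545.8 390.8 -43.5 0.948
520.3 292.6 -27.6 0.962
447.1 298.7 44.1 0.957
430.3 397.3 -7.0 0.934
```

{"method": "carry_out", "body": {"series": [[0.14,0.02,-0.2,1],[0.14,0.02,-0.2,1],[0,0,-0.4,1],[0,0,-0.4,1],[0,0,-0.4,1]]}}

```text
t: 23.3
eef_pos: [447.5, 298.4, 163.7]
tcp_rot: [3.141, -0.0, 0.516]
ft_force: [0.4, 0.3, 0.2]
opening: 0.497
grip_force: 0.0
```

{"method": "carry_out", "body": {"series": [[0,0,-0.4,1],[0,0,-0.4,1],[0,0,0,0.45],[0,0,0,0],[0,0,0,0]]}}

```text
t: 23.8
eef_pos: [447.4, 299.0, 124.6]
tcp_rot: [3.141, -0.001, 0.767]
ft_force: [1.0, 0.2, 0.6]
opening: 0.5
grip_force: 0.0
```

```bash
cat > near.py <<'E'
import sys
from locks import *
X0=np.array([float(a) for a in sys.argv[1:3]]);z=float(sys.argv[3]) if len(sys.argv)>3 else 3.
s=env.state();print('tcp',np.round(s['eef_pos'],1),'yaw',round(np.degrees(s['tcp_rot'][2]),1),s['t'])
c=env.calibration('wrist');im=env.read_camera('wrist')
for r in fitlocks(im,c,z,inside=lambda X:np.hypot(*(X[:2]-X0))<60):print(*r)
E
python3 near.py 447 299
```

```text
tcp [447.4 299.  124.6] yaw 43.9 23.8
446.6 298.5 44.4 0.982
```

{"method": "carry_out", "body": {"series": [[-0.02,0,-0.5,0],[0,0,-0.6,0],[0,0,-0.6,0],[0,0,-0.3,0],[0,0,-0.2,0]]}}

```text
t: 24.35
eef_pos: [445.8, 299.4, 13.3]
tcp_rot: [-3.142, 0.001, 0.769]
ft_force: [0.5, -0.6, 0.6]
opening: 0.502
grip_force: 0.0
```

{"method": "carry_out", "body": {"series": [[0,0,0,0],[0,0,0,0],[0,0,0,0],[0,0,0,0],[0,0,0,0]], "fingers": 1.0}}

```text
t: 24.85
eef_pos: [446.0, 299.8, 14.7]
tcp_rot: [3.141, -0.001, 0.77]
ft_force: [-0.0, -1.3, 0.5]
opening: 0.135
grip_force: 0.0
```

Still closing; one more wait, then lift.

{"method": "carry_out", "body": {"series": [[0,0,0,0],[0,0,0,0],[0,0,0.1,0],[0,0,0.5,0],[0,0,0.8,0]]}}

```text
t: 25.35
eef_pos: [444.8, 299.1, 83.6]
tcp_rot: [-3.14, 0.004, 0.77]
ft_force: [0.4, 0.1, 0.1]
opening: 0.005
grip_force: 0.0
```

{"method": "carry_out", "body": {"series": [[0,0,0.8,-1],[0,0,0.5,-1],[0,0,0.1,-1],[0,0,0,-1],[0,0,0,-1]]}}

```text
t: 25.85
eef_pos: [445.8, 299.7, 154.9]
tcp_rot: [-3.141, -0.001, 0.242]
ft_force: [-0.2, -0.2, 0.8]
opening: 0.009
grip_force: 0.0
```

The fingers shut on nothing. Looking again.

```bash
sed -i 's/<60)/<120)/' near.py; python3 near.py 447 299
```

```text
tcp [445.8 299.7 154.9] yaw 13.9 25.85
520.2 292.8 -27.9 0.968
429.8 397.2 -7.5 0.937
446.8 298.7 44.4 0.96
```

```bash
python3 - <<'E'
from locks import *
c=env.calibration('wrist');im=env.read_camera('wrist')
cv2.imwrite('pics/w9.png',im[:,:,::-1])
for H in (1,6,10,14,18,22):
    P=[box(0,0,0,40,24,8),box(0,0,8,26,10,H)]
    print(H,[tuple(map(float,r)) for r in fitlocks(im,c,3.,parts=P,inside=lambda X:300<X[0]<700 and 220<X[1]<480)])
# brightness profile across lock in rectified plane at bar top z=29 & plate z=11
for z in(11,29):
    o=rect('wrist',446.8,298.7,z,30,60,cal=c,im=im)
    R=cv2.warpAffine(o,cv2.getRotationMatrix2D((30,30),-44.4,1),(60,60))
    print(z);print(R[8:52:3,14:46:2].mean(2).astype(int))
E
```

```text
1 [(545.6, 390.8, -42.8, 0.956), (520.1, 292.8, -27.8, 0.967), (430.0, 397.3, -7.4, 0.933), (446.9, 298.8, 44.5, 0.959)]
6 [(545.6, 390.8, -42.8, 0.956), (520.1, 292.8, -27.8, 0.967), (430.0, 397.3, -7.4, 0.933), (446.9, 298.8, 44.5, 0.959)]
10 [(545.6, 390.8, -42.8, 0.956), (520.1, 292.8, -27.8, 0.967), (430.0, 397.3, -7.4, 0.933), (446.9, 298.8, 44.5, 0.959)]
14 [(545.6, 390.8, -42.8, 0.956), (520.1, 292.8, -27.8, 0.967), (430.0, 397.3, -7.4, 0.933), (446.9, 298.8, 44.5, 0.959)]
18 [(545.6, 390.8, -42.8, 0.956), (520.1, 292.8, -27.8, 0.967), (430.0, 397.3, -7.4, 0.933), (446.9, 298.8, 44.5, 0.959)]
22 [(545.6, 390.8, -42.8, 0.956), (520.1, 292.8, -27.8, 0.967), (430.1, 397.1, -6.9, 0.927), (446.9, 298.8, 44.5, 0.959)]
11
[[ 82  81  81  81  81  81  82  82  80  79  82  82  82  82  83  83]
 [ 82  82  88 129 139 132 128 133 131 139 130 135 130 132  89  81]
 [ 79  79 103 135 134 131 130  95  65  89 130 132 132 134 100  81]
 [ 81  80  91 132 134 131 124 117 101 120 128 134 133 133  91  80]
 [ 81  81 102 134 130 118 107 110 111 105  50 121 133 133 100  81]
 [ 81  80  91 135 126 124 129 12
[... 947 characters left out ...]
 128 130  66 133 134 129  68]
 [ 82  81  81  78 130 133 124 129 128 128 132  64 129 133 129  83]
 [ 83  82  82  85 129 130 115 130 127 128 128  61 131 133 131  73]
 [ 81  80  81  76 129 130 124 128 129 129 129  60 131 134 130  84]
 [ 82  81  81  84 135 131 121 130 128 129 127  60 130 133 132  75]
 [ 82  82  82  82 130 129 121 130 129 129 128  62 133 133 131  83]
 [ 81  82  82  82 133 133 125 129 129 129 127  70 131 133 130  73]
 [ 80  81  82  88 136 127 117 131 131 131 129 106 134 132 129  81]
 [ 82  82  82  78 129 136 136 127 128  95 124 135 134 135 132  85]
 [ 82  82  81  80  81  79  80  81  80  82  81  82  81  82  83  83]
 [ 82  82  81  81  83  81  83  82  83  84  84  83  83  83  84  85]]
```

{"method": "carry_out", "body": {"series": [[0.01,-0.01,-0.4,1],[0,0,-0.4,1],[0,0,-0.4,1],[0,0,-0.4,1],[0,0,-0.4,1]], "fingers": 0.4}}

```text
t: 26.45
eef_pos: [446.3, 299.1, 53.5]
tcp_rot: [3.141, -0.0, 0.778]
ft_force: [0.5, 0.2, 0.3]
opening: 0.294
grip_force: 0.0
```

```bash
python3 near.py 447 299; python3 - <<'E'
from locks import *
c=env.calibration('wrist');im=env.read_camera('wrist')
m=cv2.inRange(cv2.cvtColor(np.ascontiguousarray(im),cv2.COLOR_RGB2HSV),(10,90,30),(32,255,255));m[240:]=0
ys,xs=np.nonzero(m[:, 200:440]);print('bbox',xs.min()+200,xs.max()+200,ys.min(),ys.max())
E
```

```text
tcp [446.3 299.1  53.5] yaw 44.6 26.45
429.7 397.0 -6.8 0.937
520.0 292.8 -27.8 0.947
446.5 298.7 43.9 0.83
bbox 200 426 0 239
```

{"method": "carry_out", "body": {"series": [[0,0,-0.3,0],[0,0,-0.3,0],[0,0,-0.16,0],[0,0,0,0],[0,0,0,0]], "fingers": 0.6}}

```text
t: 27.05
eef_pos: [446.6, 299.3, 16.9]
tcp_rot: [3.141, -0.001, 0.769]
ft_force: [0.3, 0.4, 0.6]
opening: 0.197
grip_force: 0.0
```

{"method": "carry_out", "body": {"series": [[0,0,-0.03,0],[0,0,-0.02,0],[0,0,0,0],[0,0,0,0],[0,0,0,0]], "fingers": 0.7}}

```text
t: 27.55
eef_pos: [446.3, 299.2, 13.7]
tcp_rot: [3.141, -0.0, 0.77]
ft_force: [-0.6, 0.2, 0.5]
opening: 0.149
grip_force: 0.0
```

{"method": "carry_out", "body": {"series": [[0,0,0,0],[0,0,0,0],[0,0,0,0],[0,0,0,0],[0,0,0,0]], "fingers": 1.0}}

```text
t: 28.05
eef_pos: [446.3, 299.1, 13.7]
tcp_rot: [3.141, -0.0, 0.77]
ft_force: [-0.3, -0.1, 0.5]
opening: 0.004
grip_force: 0.0
```

```bash
python3 - <<'E'
from locks import *
L=[(446.7,298.7,44.2),(520.1,292.8,-27.8),(430,397.2,-7.3),(545.6,390.8,-43)]
for cam in('scene','side'):
    im=cv2.imread(f'pics/{cam}0.png');c=env.calibration(cam)
    M=cv2.inRange(cv2.cvtColor(im,cv2.COLOR_BGR2HSV),(8,90,30),(32,255,255))
    for x,y,a in L:
        q=topx('',(x,y,12),c);x0,y0=int(q[0])-20,int(q[1])-20
        m=cv2.resize(M[y0:y0+40,x0:x0+40],(0,0),fx=F,fy=F,interpolation=cv2.INTER_NEAREST)>0
        out=[]
        for H in(0.1,8,18,26):
            P=[box(0,0,0,40,24,8),box(0,0,8,26,10,H)];b=(0,)
            for dx in range(-8,9,2):
                for dy in range(-8,9,2):
                    s=sil(c,(x+dx,y+dy,np.radians(a)),3.,x0,y0,40,40,P)>0
                    v=(s&m).sum()/(s|m).sum()
                    if v>b[0]:b=(round(float(v),3),dx,dy)
            out.append(b)
        print(cam,(x,y),out)
E
```

```text
scene (446.7, 298.7) [(0.527, -2, 0), (0.527, -2, 0), (0.55, -2, 0), (0.52, 0, 0)]
scene (520.1, 292.8) [(0.517, -2, 0), (0.517, -2, 0), (0.518, -2, 0), (0.492, -2, 0)]
scene (430, 397.2) [(0.858, -2, 0), (0.858, -2, 0), (0.893, -2, 0), (0.85, -2, 0)]
scene (545.6, 390.8) [(0.909, -2, 0), (0.909, -2, 0), (0.911, -2, 0), (0.827, 0, 0)]
side (446.7, 298.7) [(0.727, 2, -2), (0.727, 2, -2), (0.752, 2, 0), (0.67, 2, 0)]
side (520.1, 292.8) [(0.748, 4, -2), (0.748, 4, -2), (0.768, 2, 0), (0.693, 2, 0)]
side (430, 397.2) [(0.829, 2, -2), (0.829, 2, -2), (0.84, 2, 0), (0.752, 0, 0)]
side (545.6, 390.8) [(0.816, 2, -2), (0.816, 2, -2), (0.834, 2, 0), (0.786, 2, 0)]
```

{"method": "carry_out", "body": {"series": [[0,0,0,0],[0,0,0,0],[0,0,0,0],[0,0,-0.02,0],[0,0,0,0]], "fingers": 0.6}}

```text
t: 28.55
eef_pos: [446.2, 299.1, 12.5]
tcp_rot: [3.142, 0.0, 0.77]
ft_force: [-0.6, -0.7, 0.3]
opening: 0.198
grip_force: 0.0
```

{"method": "carry_out", "body": {"series": [[0,0,-0.02,0],[0,0,0,0],[0,0,0,0],[0,0,0,0],[0,0,0,0]]}}

```text
t: 29.05
eef_pos: [446.3, 299.1, 11.7]
tcp_rot: [3.141, -0.0, 0.77]
ft_force: [0.1, 0.4, -0.1]
opening: 0.201
grip_force: 0.0
```

{"method": "carry_out", "body": {"series": [[0,0,-0.02,0],[0,0,0,0],[0,0,0,0],[0,0,0,0],[0,0,0,0]]}}

```text
t: 29.55
eef_pos: [446.3, 299.2, 10.7]
tcp_rot: [3.142, 0.0, 0.77]
ft_force: [-0.7, 0.3, 0.5]
opening: 0.197
grip_force: 0.0
```

{"method": "carry_out", "body": {"series": [[0,0,0,0],[0,0,0,0],[0,0,0,0],[0,0,0,0],[0,0,0,0]], "fingers": 1.0}}

```text
t: 30.05
eef_pos: [446.3, 299.1, 10.7]
tcp_rot: [3.141, -0.0, 0.77]
ft_force: [-0.0, 0.1, -0.3]
opening: 0.005
grip_force: 0.0
```

{"method": "carry_out", "body": {"series": [[0,0,0,0],[0,0,0,0],[0,0,0,0],[0,0,0,0],[0,0,0,0]]}}

```text
t: 30.55
eef_pos: [446.3, 299.1, 10.6]
tcp_rot: [3.142, 0.0, 0.77]
ft_force: [0.0, -1.0, 0.7]
opening: 0.007
grip_force: 0.0
```

```bash
python3 - <<'E'
from locks import *
L=[(446.7,298.7,44.2)]
P=PARTS
c=env.calibration('wrist');im=env.read_camera('wrist')
hs=cv2.cvtColor(np.ascontiguousarray(im),cv2.COLOR_RGB2HSV)
M=cv2.inRange(hs,(10,90,30),(32,255,255))
print('pred plate px',[np.round(topx('',(446.7+np.cos(.7714)*x-np.sin(.7714)*y,298.7+np.sin(.7714)*x+np.cos(.7714)*y,11),c)).tolist() for x,y in((20,12),(20,-12),(-20,-12),(-20,12))])
for r in range(150,300,6): print(r,''.join('#' if v else '.' for v in (M[r,250:390:2]>0)))
for cam in('scene','side'): print(cam,env.look_for(cam,'lock1') if env.read_camera(cam) is not None else 0)
E
```

```text
pred plate px [[296.0, 206.0], [335.0, 205.0], [334.0, 266.0], [297.0, 266.0]]
150 .............................................................#########
156 ..............................................................########
162 ..............................................................########
168 ...............................................................##....#
174 ................................................................######
180 .................................................................#####
186 ..................................................................###.
192 ......................................................................
198 ......................................................................
204 ........................###################...........................
210 .......................#########...########...........................
216 .......................####################...........................
222 ........................###################...........................
228 ........................##################
[... 392 characters left out ...]
...........
264 .................................#....................................
270 ..............................#....##.................................
276 ..............................##...##.................................
282 ..............................##...##.................................
288 ..............................##...##.................................
294 ..............................##...##.................................
scene [{'position': [0.711, 0.7125], 'conf': 0.71}, {'position': [0.6455, 0.7359], 'conf': 0.68}]
side [{'position': [0.8472, 0.418], 'conf': 0.76}, {'position': [0.808, 0.3572], 'conf': 0.68}, {'position': [0.744, 0.3967], 'conf': 0.49}]
```

{"method": "carry_out", "body": {"series": [[0,0,-0.02,0],[0,0,-0.02,0],[0,0,0,0],[0,0,0,0],[0,0,0,0]]}}

```text
t: 31.3
eef_pos: [446.3, 299.1, 8.7]
tcp_rot: [3.142, 0.0, 0.77]
ft_force: [-0.3, 0.7, 0.2]
opening: 0.006
grip_force: 0.0
```

```bash
python3 - <<'E'
from locks import *
s=env.state();c=env.calibration('wrist');im=env.read_camera('wrist')
T=np.array(s['eef_pos']);a=s['tcp_rot'][2];ux=np.array([np.cos(a),np.sin(a),0])
for k in(-10,0,10):
  for h in(0,19): print('x',k,'z',h,np.round(topx('',T+ux*k+[0,0,h],c),1))
g=cv2.cvtColor(np.ascontiguousarray(im),cv2.COLOR_RGB2GRAY)
hs=cv2.cvtColor(np.ascontiguousarray(im),cv2.COLOR_RGB2HSV)
print('cols',list(range(290,344,4)))
for r in range(196,300,4): print(r,g[r,290:344:4], hs[r,290:344:4,0])
E
```

```text
x -10 z 0 [314.6 251. ]
x -10 z 19 [314.5 264.2]
x 0 z 0 [314.6 236.1]
x 0 z 19 [314.5 248.1]
x 10 z 0 [314.6 220.9]
x 10 z 19 [314.5 231.6]
cols [290, 294, 298, 302, 306, 310, 314, 318, 322, 326, 330, 334, 338, 342]
196 [138 140 140 139 142 142 141 141 143 141 141 140 142 142] [76 75 76 76 76 75 76 76 76 76 76 76 76 76]
200 [139 139 141 142 141 140 139 138 141 141 142 141 142 141] [75 76 76 76 76 76 76 76 76 75 76 76 76 76]
204 [140 141 158 160 163 167 165 160 162 159 161 148 143 142] [76 76 24 19 19 19 19 19 19 19 19 45 76 75]
208 [138 136 216 214 212 212 218 221 213 213 216 206 143 141] [76 78 25 25 25 25 25 26 25 25 25 22 75 75]
212 [136 134 213 213 210 213 114 109 212 211 213 204 140 142] [ 76  77  25  25  24  24 100 101  25  25  25  22  76  76]
216 [139 135 214 213 211 212 118 170 212 211 213 202 141 141] [ 75  78  25  25  24  24 102  19  24  25  25  22  76  76]
220 [139 137 213 213 211 151 149 154 150 212 213 202 141 142] [76 77 25 25 24 20 20 20 20 25 25 22 76 76]
224 [138 136 213 213 198 160 162 161 157 212 213 200 142 142] [76 77 25 25 23 20 20 20 20 25 25 22 76 76]
228 [13
[... 1200 characters left out ...]
0 68 72]
276 [ 49  49  49  49  49 170  38  53 173  49  51  49  50  50] [70 75 60 70 80 21 23 17 21 50 60 60 75 70]
280 [ 49  50  49  49  48 186  55  43 193  49  49  49  48  48] [72 75 70 60 60 21 18 13 21 60 45 70 75 60]
284 [ 46  48  48  48  47 197  76  75 199  47  48  48  48  47] [ 80  60  60  60  75  21 110 113  22  70  60  75  60  75]
288 [ 83  83  82  84  83 225 105 104 234  81  82  82  81  81] [ 90  84  90  90  83  26  90 105  28  90  83  90  84  75]
292 [ 84  84  84  84  84 231 107 107 232  83  82  81  81  79] [ 84  84  90  90  84  28  60   0  28  90 105  90  75  98]
296 [ 76  78  78  78  77 232 139 138 245  77  78  77  77  77] [ 98  90  90 105 102  28 105 105  30  90  90  80  90  80]
```

The numbers suggest the shut fingertips sit just above the bar, so their real bottoms are about 20 mm behind the nominal TCP. I open a little and feel my way lower.

{"method": "carry_out", "body": {"series": [[0,0,0,0],[0,0,0,0],[0,0,0,0],[0,0,-0.05,0],[0,0,-0.05,0]], "fingers": 0.55}}

```text
t: 31.85
eef_pos: [446.3, 299.1, 3.5]
tcp_rot: [3.141, -0.0, 0.77]
ft_force: [0.5, 0.7, -0.5]
opening: 0.219
grip_force: 0.0
```

{"method": "carry_out", "body": {"series": [[0,0,-0.05,0],[0,0,-0.05,0],[0,0,0,0],[0,0,0,0],[0,0,0,0]]}}

```text
t: 32.35
eef_pos: [446.4, 299.2, -1.3]
tcp_rot: [3.141, -0.0, 0.77]
ft_force: [0.3, -0.1, -0.6]
opening: 0.226
grip_force: 0.0
```

{"method": "carry_out", "body": {"series": [[0,0,0,0],[0,0,0,0],[0,0,0,0],[0,0,0,0],[0,0,0,0]], "fingers": 1.0}}

```text
t: 32.85
eef_pos: [446.3, 299.2, -1.3]
tcp_rot: [3.141, -0.0, 0.77]
ft_force: [-0.4, 0.2, 1.5]
opening: 0.099
grip_force: 30.0
```

Gripped, with 30 N on a 9.4 mm bar. Lifting it and carrying it to the first spot.

{"method": "carry_out", "body": {"series": [[0,0,0.1,0],[0,0,0.4,0],[0,0,0.8,0],[0,0,0.8,-1],[0,0,0.8,-1]]}}

```text
t: 33.35
eef_pos: [445.9, 298.9, 145.4]
tcp_rot: [3.142, 0.0, 0.556]
ft_force: [0.3, 0.2, -0.7]
opening: 0.104
grip_force: 30.0
```

{"method": "carry_out", "body": {"series": [[0.45,-0.58,0.2,-1],[0.45,-0.58,0,-1],[0.45,-0.58,0,-1],[0.45,-0.58,0,-1],[0.45,-0.58,0,-1]]}}

```text
t: 33.85
eef_pos: [559.4, 152.8, 154.1]
tcp_rot: [3.142, -0.0, 0.033]
ft_force: [1.3, 0.3, -0.9]
opening: 0.102
grip_force: 30.0
```

{"method": "carry_out", "body": {"series": [[0.45,-0.58,0,-0.93],[0.45,-0.58,0,0],[0.45,-0.58,0,0],[0.45,-0.6,0,0],[0,0,0,0]]}}

```text
t: 34.35
eef_pos: [650.7, 33.6, 153.4]
tcp_rot: [3.141, -0.001, -0.064]
ft_force: [-0.2, 1.6, -1.4]
opening: 0.097
grip_force: 30.0
```

```bash
python3 - <<'E'
from locks import *
s=env.state();print(np.round(s['eef_pos'],1),s['tcp_rot'],s['opening'],s['grip_force'])
c=env.calibration('wrist');im=env.read_camera('wrist');cv2.imwrite('pics/w10.png',im[:,:,::-1])
for cam in('scene','side'): cv2.imwrite(f'pics/{cam}10.png',env.read_camera(cam)[:,:,::-1])
# bright dish / pan edges in rectified view
h=cv2.cvtColor(np.ascontiguousarray(im),cv2.COLOR_RGB2HSV)
for r in (100,130,160,190,220): print(r,im[r,60:600:15].mean(1).astype(int))
E
```

```text
[650.7  33.6 153.4] [ 3.14094633e+00 -7.26066695e-04 -6.38930893e-02] 0.09653419984398313 29.996522963047028
100 [162 154 155 158 162 157 161 166 162 167 162 170 168 161 171 170 169 169
 165 166 170 166 173 159 164 168 163 170 159 156 155 157 150 153 154 145]
130 [151 150 160 157 158 158 159 156 160 163 165 163 165 170 166 162 169 169
 165 164 170 173 169 165 169 169 161 159 161 165 156 165 159 158 154 153]
160 [160 154 149 163 161 161 164 162 162 170 170 164 165 242 203 204 204 204
 202 202 202 203 204 205 205 171 164 164 149 160 161 157 157 158 150 163]
190 [150 150 158 159 155 168 156 163 168 168 167 172 167 252 200 242 242 242
 241 243 242 243 247 243 203 166 165 164 165 157 162 163 159 152 159 156]
220 [154 156 163 160 154 159 167 157 168 172 167 171 168 250 204 245 165 102
 165 241 241 242 245 213 244 164 165 162 162 159 157 165 157 104  97 113]
```

```bash
cat > dish.py <<'E'
from locks import *
def dishfit(im,c,ztop=72.,x0=616,y0=13):
    """outer rim rectangle fit: sample rectified plane at rim height, find grey->bright steps along dish axes"""
    half=90;n=720;o=rect('wrist',x0,y0,ztop,half,n,cal=c,im=im).astype(int)
    R=cv2.warpAffine(o.astype('uint8'),cv2.getRotationMatrix2D((n/2,n/2),3.5,1),(n,n)) # image up = dish x
    return R
E
python3 - <<'E'
from dish import *
c=env.calibration('wrist');im=cv2.imread('pics/w10.png')[:,:,::-1]
R=dishfit(im,c).mean(2).astype(int)
# rows: up=+x. px=4/mm
for v in range(60,360,40): print('x',(360-v)/4,R[v,0:720:16])
for u in (200,300,330,360,420,480): print('y',(360-u)/4,'rows x=90..40',R[0:240:6,u])
E
```

```text
x 75.0 [169 173 251 251 253 249 249 249 249 249 249 250 249 249 250 250 249 250
 249 251 251 251 252 251 252 252 252 252 252 252 252 252 252 252 252 252
 252 252 252 250 241 171 164 165   0]
x 65.0 [174 184 251 251 203 204 204 204 204 204 204 205 204 204 203 202 201 202
 201 200 199 200 198 197 198 197 197 196 196 195 194 195 194 194 193 193
 193 193 193 250 242 171 172 161 125]
x 55.0 [174 186 251 252 203 204 203 204 229 244 242 242 242 243 243 243 243 243
 243 244 244 244 244 244 244 244 244 244 245 245 245 245 245 245 246 245
 206 208 208 253 244 168 160 168 158]
x 45.0 [174 174 251 252 202 203 203 203 229 178 243 242 240 242 243 242 242 242
 241 241 243 241 244 243 242 244 244 243 244 243 243 242 246 243 230 244
 205 205 206 251 244 162 168 159 158]
x 35.0 [173 185 251 252 201 202 203 201 228 196 242 242 241 242 243 241 242 242
 241 241 242 240 244 243 242 244 242 243 243 243 242 242 247 243 235 244
 203 205 204 253 246 171 162 161 162]
x 25.0 [171 181 250 253 201 203 202 203 229 189 242 243 112  97  97  99  99  96
  98  97  93 241 244 242 241 244 243 244 243 242 242 242 245 243 
[... 836 characters left out ...]
8 249 250 251 250 251 251 178 201 204 205 201 198 200
 206 203 211 152 191 248 242 240 240 240 240 240 240 240 240 240 240 240
 240 240 240 240]
y 0.0 rows x=90..40 [173 172 165 167 248 249 251 250 251 251 251 178 202 203 205 202 197 199
 206 201 210 153 191 248 242 241 241 242 241 241 241 241 242 241 242 242
 242 242 242 242]
y -15.0 rows x=90..40 [164 168 165 164 248 249 251 250 251 251 252 175 204 202 204 202 197 199
 206 201 210 155 190 249 244 245 245 245 245 244 245 244 244 244 244 244
 244 244 244 244]
y -30.0 rows x=90..40 [173 173 165 163 248 249 250 250 250 251 252 173 202 202 204 203 195 196
 206 201 210 154 188 249 243 242 243 243 243 243 243 242 243 242 242 242
 242 242 242 242]
```

```bash
cat >> dish.py <<'E'
def edges(im,c,z,x0=616,y0=13,rows=(62,50,40)):
    R=rect('wrist',x0,y0,z,100,800,cal=c,im=im);R=cv2.warpAffine(R,cv2.getRotationMatrix2D((400,400),3.5,1),(800,800)).astype(float).mean(2)
    for x in rows:
        l=cv2.GaussianBlur(R[400-4*x-6:400-4*x+6].mean(0)[None],(0,0),2)[0];g=np.diff(l);i=np.where(np.abs(g)>2.5)[0]
        pk=[k for k in i if abs(g[k])==np.abs(g[max(0,k-8):k+9]).max()]
        print('z',z,'x',x,'y-edges',[(round((400-k)/4,1),round(float(g[k]),1)) for k in pk])
    for y in(30,10,-30):
        l=cv2.GaussianBlur(R[:,400-4*y-6:400-4*y+6].mean(1)[None],(0,0),2)[0][:300];g=np.diff(l);i=np.where(np.abs(g)>2.5)[0]
        pk=[k for k in i if abs(g[k])==np.abs(g[max(0,k-8):k+9]).max()]
        print('z',z,'y',y,'x-edges',[(round((400-k)/4,1),round(float(g[k]),1)) for k in pk])
E
python3 - <<'E'
from dish import *
c=env.calibration('wrist');im=cv2.imread('pics/w10.png')[:,:,::-1]
edges(im,c,72.5);edges(im,c,59)
E
```

```text
z 72.5 x 62 y-edges [(np.float64(85.5), 12.6), (np.float64(76.2), -7.5), (np.float64(-64.8), 9.3), (np.float64(-70.8), -12.1), (np.float64(-96.2), -31.6)]
z 72.5 x 50 y-edges [(np.float64(85.8), 11.2), (np.float64(76.0), -7.3), (np.float64(58.5), 4.7), (np.float64(53.8), 11.8), (np.float64(-46.2), -11.7), (np.float64(-48.5), 11.4), (np.float64(-52.0), -5.5), (np.float64(-64.8), 9.4), (np.float64(-71.0), -9.6), (np.float64(-96.8), -30.1)]
z 72.5 x 40 y-edges [(np.float64(85.8), 13.8), (np.float64(76.2), -7.0), (np.float64(58.2), 6.4), (np.float64(55.2), -10.7), (np.float64(-48.5), 12.0), (np.float64(-52.0), -5.0), (np.float64(-64.8), 9.2), (np.float64(-70.8), -9.7), (np.float64(-97.5), -31.3)]
z 72.5 y 30 x-edges [(np.float64(98.5), 31.8), (np.float64(85.0), 13.1), (np.float64(74.5), -11.7), (np.float64(57.0), 14.1), (np.float64(26.2), -19.8)]
z 72.5 y 10 x-edges [(np.float64(99.5), 21.0), (np.float64(85.0), 13.2), (np.float64(74.5), -12.0), (np.float64(57.0), 14.1), (np.float64(26.2), -20.2)]
z 72.5 y -30 x-edges [(np.float64(85.0), 13.8), (np.float64(74.5), -12.8), (np.float64(57.0)
[... 350 characters left out ...]
5.8), -5.5), (np.float64(-69.5), 9.4), (np.float64(-75.5), -10.7), (np.float64(-96.8), -30.9)]
z 59 x 40 y-edges [(np.float64(88.5), 13.8), (np.float64(78.8), -7.9), (np.float64(60.0), 6.2), (np.float64(56.8), -11.4), (np.float64(-52.0), 12.1), (np.float64(-56.0), -5.0), (np.float64(-69.2), 8.8), (np.float64(-75.5), -12.1), (np.float64(-97.5), -31.8)]
z 59 y 30 x-edges [(np.float64(98.5), 31.8), (np.float64(84.0), 12.8), (np.float64(73.0), -11.6), (np.float64(54.8), 13.7)]
z 59 y 10 x-edges [(np.float64(99.5), 21.1), (np.float64(84.0), 13.0), (np.float64(73.0), -11.9), (np.float64(54.8), 13.7)]
z 59 y -30 x-edges [(np.float64(84.0), 13.6), (np.float64(73.0), -12.6), (np.float64(54.8), 13.8)]
```

{"method": "carry_out", "body": {"series": [[0,0,-0.4,0],[0,0,-0.4,0],[0,0,0,0],[0,0,0,0],[0,0,0,0]]}}

```text
t: 35.0
eef_pos: [649.1, 37.6, 114.9]
tcp_rot: [3.142, -0.002, -0.06]
ft_force: [0.8, 0.1, -0.6]
opening: 0.103
grip_force: 30.0
```

```bash
python3 - <<'E'
from dish import *
s=env.state();print(np.round(s['eef_pos'],1),s['tcp_rot'])
c=env.calibration('wrist');im=env.read_camera('wrist')
edges(im,c,72.5);edges(im,c,59)
E
```

```text
[649.1  37.6 114.9] [ 3.14156113e+00 -1.54931217e-03 -5.98568891e-02]
z 72.5 x 62 y-edges [(np.float64(81.2), 13.4), (np.float64(72.2), -8.3), (np.float64(53.2), -3.4), (np.float64(-67.5), 10.6), (np.float64(-71.8), -11.1), (np.float64(-96.2), -30.3)]
z 72.5 x 50 y-edges [(np.float64(81.2), 14.6), (np.float64(72.5), -7.9), (np.float64(54.8), 5.9), (np.float64(51.5), -14.4), (np.float64(-49.2), -12.2), (np.float64(-52.2), 11.9), (np.float64(-55.5), -5.8), (np.float64(-67.5), 9.7), (np.float64(-71.8), -12.9), (np.float64(-96.8), -30.8)]
z 72.5 x 40 y-edges [(np.float64(81.2), 15.0), (np.float64(72.5), -8.6), (np.float64(54.5), 6.3), (np.float64(50.0), 11.7), (np.float64(-49.2), -11.7), (np.float64(-52.0), 11.8), (np.float64(-55.5), -6.2), (np.float64(-67.5), 10.4), (np.float64(-71.8), -10.4), (np.float64(-97.5), -31.7)]
z 72.5 y 30 x-edges [(np.float64(98.5), 32.2), (np.float64(88.0), 13.5), (np.float64(77.8), -13.9), (np.float64(60.0), 14.6), (np.float64(38.5), -21.8), (np.float64(26.5), -12.0)]
z 72.5 y 10 x-edges [(np.float64(99.5), 20.2), (np.float64(88.0), 13.5), (np.float64(77.5)
[... 590 characters left out ...]
6.8), -30.9)]
z 59 x 40 y-edges [(np.float64(84.2), 12.8), (np.float64(75.0), -9.2), (np.float64(56.2), 5.8), (np.float64(53.2), -13.0), (np.float64(-53.5), -12.8), (np.float64(-56.8), 12.2), (np.float64(-60.2), -5.6), (np.float64(-73.0), 9.2), (np.float64(-77.2), -10.8), (np.float64(-97.5), -32.0)]
z 59 y 30 x-edges [(np.float64(98.5), 32.1), (np.float64(87.0), 13.2), (np.float64(76.0), -14.3), (np.float64(57.2), 14.2), (np.float64(34.5), -21.1)]
z 59 y 10 x-edges [(np.float64(99.5), 20.3), (np.float64(87.0), 13.2), (np.float64(76.0), -11.6), (np.float64(57.0), 14.8), (np.float64(34.2), -8.0)]
z 59 y -30 x-edges [(np.float64(86.8), 12.7), (np.float64(75.8), -10.8), (np.float64(57.0), 14.9)]
```

{"method": "carry_out", "body": {"series": [[0,0,-0.3,0],[0,0,-0.3,0],[0,0,-0.3,0],[0,0,-0.1,0],[0,0,0,0]]}}

```text
t: 35.55
eef_pos: [648.3, 37.1, 62.2]
tcp_rot: [3.141, 0.002, -0.061]
ft_force: [0.2, -0.3, -0.8]
opening: 0.098
grip_force: 30.0
```

{"method": "carry_out", "body": {"series": [[0,0,-0.04,0],[0,0,-0.03,0],[0,0,-0.02,0],[0,0,0,0],[0,0,0,0]]}}

```text
t: 36.05
eef_pos: [648.9, 37.1, 59.4]
tcp_rot: [3.142, -0.0, -0.061]
ft_force: [-0.1, 0.3, -0.4]
opening: 0.1
grip_force: 30.0
```

{"method": "carry_out", "body": {"series": [[0,0,-0.02,0],[0,0,0,0],[0,0,0,0],[0,0,0,0],[0,0,0,0]]}}

```text
t: 36.55
eef_pos: [648.8, 37.1, 58.2]
tcp_rot: [3.142, 0.0, -0.061]
ft_force: [0.9, -0.5, -0.3]
opening: 0.1
grip_force: 30.0
```

{"method": "carry_out", "body": {"series": [[0,0,-0.02,0],[0,0,0,0],[0,0,0,0],[0,0,0,0],[0,0,0,0]]}}

```text
t: 37.05
eef_pos: [648.8, 37.1, 57.2]
tcp_rot: [3.142, -0.0, -0.061]
ft_force: [0.1, -0.8, -0.7]
opening: 0.104
grip_force: 30.0
```

{"method": "carry_out", "body": {"series": [[0,0,0,0],[0,0,0,0],[0,0,0,0],[0,0,0,0],[0,0,0.2,0]], "fingers": 0.55}}

```text
t: 37.55
eef_pos: [648.1, 37.2, 66.4]
tcp_rot: [3.141, 0.002, -0.061]
ft_force: [0.5, -0.7, 0.3]
opening: 0.222
grip_force: 0.0
```

{"method": "carry_out", "body": {"series": [[0,0,0.4,0],[0,0,0.8,0],[0,0,0.8,0],[0,0,0,0],[0,0,0,0]]}}

```text
t: 38.05
eef_pos: [649.0, 37.1, 168.6]
tcp_rot: [3.142, -0.002, -0.061]
ft_force: [0.6, 0.4, 0.4]
opening: 0.225
grip_force: 0.0
```

```bash
python3 near.py 620 20 61.2
```

```text
tcp [649.   37.1 168.6] yaw -3.5 38.05
649.0 36.7 -3.6 0.903
```

{"method": "carry_out", "body": {"series": [[-0.37,0.73,0,-1],[-0.37,0.73,0,-1],[-0.37,0.73,0,-1],[-0.37,0.73,0,-1],[-0.37,0.73,0,0]]}}

```text
t: 38.6
eef_pos: [554.8, 220.7, 165.9]
tcp_rot: [3.14, 0.002, -0.483]
ft_force: [0.8, 0.5, 0.3]
opening: 0.225
grip_force: 0.0
```

{"method": "carry_out", "body": {"series": [[-0.37,0.73,-0.4,0],[-0.36,0.73,-0.4,0],[0,0,0,0],[0,0,0,0],[0,0,0,0]], "fingers": 0.4}}

```text
t: 39.1
eef_pos: [520.2, 292.0, 127.0]
tcp_rot: [3.141, 0.0, -0.48]
ft_force: [-0.3, 0.4, 0.6]
opening: 0.3
grip_force: 0.0
```

```bash
python3 near.py 520 293
```

```text
tcp [520.2 292.  127. ] yaw -27.5 39.1
520.6 292.4 -27.5 0.968
545.8 390.8 -43.8 0.792
```

{"method": "carry_out", "body": {"series": [[0,0.01,-0.6,0],[0,0,-0.7,0],[0,0,-0.7,0],[0,0,-0.4,0],[0,0,0,0]]}}

```text
t: 39.65
eef_pos: [519.3, 291.6, 5.0]
tcp_rot: [3.138, 0.002, -0.481]
ft_force: [0.2, 0.7, 0.5]
opening: 0.3
grip_force: 0.0
```

{"method": "carry_out", "body": {"series": [[0,0,-0.1,0],[0,0,-0.08,0],[0,0,0,0],[0,0,0,0],[0,0,0,0]]}}

```text
t: 40.15
eef_pos: [520.0, 293.3, -1.2]
tcp_rot: [-3.141, -0.001, -0.479]
ft_force: [0.3, 0.4, -0.7]
opening: 0.299
grip_force: 0.0
```

{"method": "carry_out", "body": {"series": [[0,0,0,0],[0,0,0,0],[0,0,0,0],[0,0,0,0],[0,0,0,0]], "fingers": 1.0}}

```text
t: 40.65
eef_pos: [519.8, 293.2, -1.8]
tcp_rot: [-3.142, 0.0, -0.479]
ft_force: [0.2, -0.1, 1.1]
opening: 0.101
grip_force: 30.0
```

{"method": "carry_out", "body": {"series": [[0,0,0.1,0],[0,0,0.5,0],[0,0,0.8,0],[0,0,0.8,0],[0,0,0.8,1]]}}

```text
t: 41.15
eef_pos: [519.5, 293.0, 149.9]
tcp_rot: [3.141, 0.0, -0.374]
ft_force: [0.2, 0.1, -0.8]
opening: 0.101
grip_force: 30.0
```

{"method": "carry_out", "body": {"series": [[0.32,-0.77,0,1],[0.32,-0.77,0,1],[0.32,-0.77,0,1],[0.32,-0.77,0,0],[0.32,-0.77,0,0]]}}

```text
t: 41.65
eef_pos: [600.1, 99.0, 148.5]
tcp_rot: [3.141, -0.0, -0.06]
ft_force: [0.6, 1.1, -1.4]
opening: 0.101
grip_force: 30.0
```

{"method": "carry_out", "body": {"series": [[0.32,-0.77,0,0],[0.32,-0.77,0,0],[0.29,-0.78,0,0],[0,0,-0.3,0],[0,0,-0.4,0]]}}

```text
t: 42.15
eef_pos: [646.9, -17.0, 113.6]
tcp_rot: [3.141, -0.002, -0.063]
ft_force: [0.7, 0.6, -1.0]
opening: 0.102
grip_force: 30.0
```

{"method": "carry_out", "body": {"series": [[0,0,-0.4,0],[0,0,-0.4,0],[0,0,0,0],[0,0,0,0],[0,0,0,0]]}}

```text
t: 42.65
eef_pos: [646.9, -15.4, 74.4]
tcp_rot: [3.141, -0.002, -0.06]
ft_force: [0.7, 0.9, -1.1]
opening: 0.099
grip_force: 30.0
```

{"method": "carry_out", "body": {"series": [[0,0,-0.2,0],[0,0,-0.1,0],[0,0,0,0],[0,0,0,0],[0,0,0,0]]}}

```text
t: 43.15
eef_pos: [646.4, -15.4, 58.3]
tcp_rot: [3.141, -0.0, -0.06]
ft_force: [0.9, 1.0, -1.2]
opening: 0.104
grip_force: 30.0
```

```bash
python3 near.py 640 35 61.2; python3 - <<'E'
from dish import *
c=env.calibration('wrist');im=env.read_camera('wrist')
edges(im,c,72,rows=(50,))
E
```

```text
tcp [646.4 -15.4  58.3] yaw -3.5 43.15
678.7 34.0 -3.6 0.635
645.3 -15.8 -3.7 0.651
z 72 x 50 y-edges [(np.float64(69.5), 15.6), (np.float64(54.2), 7.3), (np.float64(51.0), -22.9), (np.float64(46.8), 22.0), (np.float64(35.8), -13.2), (np.float64(26.5), -6.7), (np.float64(22.5), 9.4), (np.float64(11.5), 27.1), (np.float64(-15.5), -14.9), (np.float64(-25.0), -7.2), (np.float64(-29.0), 8.2), (np.float64(-39.0), 16.4), (np.float64(-51.0), -12.6), (np.float64(-55.8), -6.5), (np.float64(-70.2), 13.1), (np.float64(-77.2), -13.5), (np.float64(-96.8), -30.5)]
z 72 y 30 x-edges [(np.float64(98.5), 31.2), (np.float64(88.8), 12.6), (np.float64(78.2), -14.7), (np.float64(63.2), -8.3), (np.float64(59.8), 16.8), (np.float64(54.8), -27.6), (np.float64(44.8), -4.8), (np.float64(39.5), 9.3), (np.float64(26.5), -17.1)]
z 72 y 10 x-edges [(np.float64(99.5), 19.8), (np.float64(88.8), 12.8), (np.float64(78.2), -15.7), (np.float64(63.0), -9.6), (np.float64(59.8), 16.9), (np.float64(54.5), -3.8), (np.float64(26.2), -29.2)]
z 72 y -30 x-edges [(np.float64(88.5), 13.5), (np.float64(78.0), -15.4), (np.float64(63.0), -9.2), (np.float64(59.8), 18.6), (np.float64(54.8), -25.6), (np.float64(45.5), -12.0), (np.float64(39.2), 10.8)]
```

{"method": "carry_out", "body": {"series": [[0,0,-0.02,0],[0,0,-0.02,0],[0,0,0,0],[0,0,0,0],[0,0,0,0]]}}

```text
t: 43.75
eef_pos: [646.3, -15.4, 56.2]
tcp_rot: [3.141, 0.0, -0.061]
ft_force: [-0.4, 0.4, -1.5]
opening: 0.101
grip_force: 30.0
```

{"method": "carry_out", "body": {"series": [[0,0,0,0],[0,0,0,0],[0,0,0,0],[0,0,0,0],[0,0,0.2,0]], "fingers": 0.55}}

```text
t: 44.25
eef_pos: [645.6, -15.3, 65.4]
tcp_rot: [-3.142, 0.002, -0.061]
ft_force: [-0.9, 0.2, 0.8]
opening: 0.223
grip_force: 0.0
```

{"method": "carry_out", "body": {"series": [[0,0,0.4,0],[0,0,0.8,0],[0,0,0.8,0],[0,0,0,0],[0,0,0,0]]}}

```text
t: 44.75
eef_pos: [646.5, -15.4, 167.6]
tcp_rot: [3.141, -0.002, -0.061]
ft_force: [-0.3, 0.8, 0.1]
opening: 0.226
grip_force: 0.0
```

```bash
python3 near.py 620 20 60.6
```

```text
tcp [646.5 -15.4 167.6] yaw -3.5 44.75
649.0 36.4 -6.7 0.888
646.4 -15.9 -3.7 0.921
```

{"method": "carry_out", "body": {"series": [[-0.2,0.81,0,-1],[-0.2,0.81,0,-1],[-0.2,0.81,0,-1],[-0.2,0.81,0,-1],[-0.2,0.81,0,-1]]}}

```text
t: 45.3
eef_pos: [595.1, 188.5, 164.8]
tcp_rot: [3.14, 0.002, -0.589]
ft_force: [0.4, -0.0, -0.4]
opening: 0.222
grip_force: 0.0
```

{"method": "carry_out", "body": {"series": [[-0.2,0.81,0,-1],[-0.2,0.81,0,-0.63],[-0.2,0.81,0,0],[-0.2,0.81,0,0],[-0.2,0.81,0,0]], "fingers": 0.4}}

```text
t: 45.8
eef_pos: [556.7, 362.0, 162.6]
tcp_rot: [-3.117, 0.052, -0.692]
ft_force: [-0.1, -0.3, 0.1]
opening: 0.301
grip_force: 0.0
```

{"method": "carry_out", "body": {"series": [[0,0,-0.4,0],[0,0,-0.4,0],[0,0,0,0],[0,0,0,0],[0,0,0,0]]}}

```text
t: 46.3
eef_pos: [558.2, 360.7, 124.7]
tcp_rot: [-3.114, 0.049, -0.694]
ft_force: [0.3, 0.5, 0.7]
opening: 0.301
grip_force: 0.0
```

```bash
python3 near.py 546 391
```

```text
tcp [558.2 360.7 124.7] yaw -39.8 46.3
545.7 390.7 -41.3 0.803
```

```bash
python3 -c "
from h import *
s=env.state();print(np.round(s['joints'],3),s['tcp_rot'],s['eef_pos'])"
```

```text
[0.449 0.609 1.533 0.067 0.996 2.679] [-3.11376926  0.0492664  -0.69418857] [558.20022299 360.75758786 124.86224506]
```

{"method": "carry_out", "body": {"series": [[0,0,0,1],[0,0,0,1],[0,0,0,1],[0,0,0,1],[0,0,0,1]]}}

```text
t: 46.85
eef_pos: [558.1, 360.7, 125.0]
tcp_rot: [-3.114, 0.049, -0.166]
ft_force: [0.8, -1.3, 0.4]
opening: 0.298
grip_force: 0.0
```

{"method": "carry_out", "body": {"series": [[0,0,0,1],[0,0,0,1],[0,0,0,1],[0,0,0,1],[0,0,0,1]]}}

```text
t: 47.35
eef_pos: [558.2, 360.7, 125.0]
tcp_rot: [-3.115, 0.048, 0.357]
ft_force: [-0.2, -0.2, 0.1]
opening: 0.301
grip_force: 0.0
```

{"method": "carry_out", "body": {"series": [[0,0,0,1],[0,0,0,1],[0,0,0,1],[0,0,0,1],[0,0,0,1]]}}

```text
t: 47.85
eef_pos: [558.2, 360.7, 125.0]
tcp_rot: [-3.115, 0.049, 0.881]
ft_force: [0.3, -0.4, -1.2]
opening: 0.301
grip_force: 0.0
```

{"method": "carry_out", "body": {"series": [[0,0,0,1],[0,0,0,1],[0,0,0,1],[0,0,0,1],[0,0,0,1]]}}

```text
t: 48.35
eef_pos: [558.1, 360.7, 124.9]
tcp_rot: [-3.116, 0.049, 1.404]
ft_force: [0.7, -1.1, -0.6]
opening: 0.296
grip_force: 0.0
```

{"method": "carry_out", "body": {"series": [[0,0,0,1],[0,0,0,1],[0,0,0,1],[0,0,0,1],[0,0,0,1]]}}

```text
t: 48.85
eef_pos: [558.1, 360.8, 125.0]
tcp_rot: [-3.116, 0.05, 1.928]
ft_force: [0.1, 0.6, 0.4]
opening: 0.299
grip_force: 0.0
```

{"method": "carry_out", "body": {"series": [[0,0,0,1],[0,0,0,1],[0,0,0,1],[0,0,0,1],[0,0,0,0]]}}

```text
t: 49.35
eef_pos: [558.0, 360.8, 124.9]
tcp_rot: [-3.116, 0.05, 2.344]
ft_force: [0.2, -0.2, -0.3]
opening: 0.3
grip_force: 0.0
```

```bash
python3 near.py 546 391;python3 -c "
from h import *
s=env.state();print(np.round(s['joints'],3),s['tcp_rot'],s['eef_pos'])"
```

```text
tcp [558.  360.8 124.9] yaw 134.3 49.35
429.7 397.0 -6.8 0.961
545.2 390.7 -43.9 0.969
[ 0.499  0.619  1.511 -0.065  1.023 -0.236] [-3.11576125  0.05002569  2.34042106] [557.99366639 360.75543873 124.78961473]
```

{"method": "carry_out", "body": {"series": [[-0.12,0.29,-0.4,0.3],[-0.12,0.29,-0.5,0],[0,0,-0.7,0],[0,0,-0.6,0],[0,0,0,0]]}}

```text
t: 49.9
eef_pos: [544.1, 388.7, 10.6]
tcp_rot: [-3.109, 0.048, 2.372]
ft_force: [0.4, -0.4, 0.5]
opening: 0.297
grip_force: 0.0
```

```bash
python3 near.py 546 391
```

```text
tcp [544.1 388.7  10.6] yaw 135.9 49.9
429.6 397.3 -7.0 0.938
545.3 390.5 -43.2 0.749
```

{"method": "carry_out", "body": {"series": [[0.02,0,-0.1,0],[0,0,-0.1,0],[0,0,-0.04,0],[0,0,0,0],[0,0,0,0]]}}

```text
t: 50.45
eef_pos: [546.9, 389.9, 2.5]
tcp_rot: [-3.115, 0.05, 2.374]
ft_force: [0.9, 0.6, 0.0]
opening: 0.297
grip_force: 0.0
```

{"method": "carry_out", "body": {"series": [[0,0,0,0],[0,0,0,0],[0,0,0,0],[0,0,0,0],[0,0,0,0]], "fingers": 1.0}}

```text
t: 50.95
eef_pos: [546.8, 389.8, 2.1]
tcp_rot: [-3.115, 0.05, 2.374]
ft_force: [-0.7, -0.1, 0.3]
opening: 0.097
grip_force: 30.0
```

{"method": "carry_out", "body": {"series": [[0,0,0.1,0],[0,0,0.5,0],[0,0,0.8,0],[0,0,0.8,1],[0,0,0.8,1]]}}

```text
t: 51.45
eef_pos: [546.6, 389.7, 153.8]
tcp_rot: [-3.115, 0.05, 2.588]
ft_force: [0.9, 0.4, -1.0]
opening: 0.098
grip_force: 30.0
```

{"method": "carry_out", "body": {"series": [[0.1,-0.78,0,1],[0.1,-0.78,0,1],[0.1,-0.78,0,1],[0.1,-0.78,0,1],[0.1,-0.78,0,0.75]]}}

```text
t: 51.95
eef_pos: [571.7, 193.3, 152.4]
tcp_rot: [-3.115, 0.05, 3.086]
ft_force: [0.7, 0.7, -0.8]
opening: 0.098
grip_force: 30.0
```

{"method": "carry_out", "body": {"series": [[0.1,-0.78,0,0],[0.1,-0.78,0,0],[0.1,-0.78,0,0],[0.05,-0.74,0,0],[0,0,0,0]]}}

```text
t: 52.45
eef_pos: [589.5, 37.1, 152.3]
tcp_rot: [-3.114, 0.05, 3.078]
ft_force: [-0.4, 1.0, 0.1]
opening: 0.096
grip_force: 30.0
```

{"method": "carry_out", "body": {"series": [[0,0,-0.3,0],[0,0,-0.4,0],[0,0,-0.4,0],[0,0,0,0],[0,0,0,0]]}}

```text
t: 52.95
eef_pos: [589.4, 41.2, 97.5]
tcp_rot: [-3.115, 0.05, 3.082]
ft_force: [0.4, -0.4, -0.0]
opening: 0.1
grip_force: 30.0
```

```bash
python3 near.py 620 20 60.6; python3 -c "
from h import *
s=env.state();print(np.round(s['joints'],2),s['grip_force'])"
```

```text
tcp [589.4  41.2  97.5] yaw 176.6 52.95
600.1 37.5 -3.0 0.648
[-0.03  0.53  1.78 -0.04  0.78 -1.51] 29.992942214012146
```

```bash
cat > chk.py <<'E'
from locks import *
import sys
L=eval(sys.argv[1]);z=float(sys.argv[2])
for cam in('scene','side'):
    im=env.read_camera(cam);c=env.calibration(cam)
    M=cv2.inRange(cv2.cvtColor(np.ascontiguousarray(im),cv2.COLOR_RGB2HSV),(8,90,30),(32,255,255))
    for x,y,a in L:
        q=topx('',(x,y,z+9),c);x0,y0=int(q[0])-20,int(q[1])-20
        m=cv2.resize(M[y0:y0+40,x0:x0+40],(0,0),fx=F,fy=F,interpolation=cv2.INTER_NEAREST)>0
        b=(0,)
        for dx in range(-12,13,3):
            for dy in range(-12,13,3):
                s=sil(c,(x+dx,y+dy,np.radians(a)),z,x0,y0,40,40)>0;v=(s&m).sum()/s.sum()-.5*(m&~s).sum()/max(m.sum(),1)
                if v>b[0]:b=(round(float(v),3),dx,dy)
        print(cam,(x,y),b)
E
python3 chk.py "[(649,36.6,-3.5),(646.4,-15.8,-3.5)]" 60.6
```

```text
scene (649, 36.6) (0.375, -3, 0)
scene (646.4, -15.8) (0.378, -3, -3)
side (649, 36.6) (0.505, 3, 0)
side (646.4, -15.8) (0.185, -12, 12)
```

{"method": "carry_out", "body": {"series": [[-0.02,-0.02,-0.3,0],[0,0,-0.3,0],[0,0,-0.1,0],[0,0,0,0],[0,0,0,0]]}}

```text
t: 53.6
eef_pos: [588.7, 39.8, 62.8]
tcp_rot: [-3.115, 0.051, 3.081]
ft_force: [0.0, -0.8, -0.6]
opening: 0.1
grip_force: 30.0
```

{"method": "carry_out", "body": {"series": [[0,0,-0.04,0],[0,0,-0.02,0],[0,0,0,0],[0,0,0,0],[0,0,0,0]]}}

```text
t: 54.1
eef_pos: [588.4, 39.8, 59.1]
tcp_rot: [-3.115, 0.05, 3.081]
ft_force: [0.7, -0.1, -0.7]
opening: 0.101
grip_force: 30.0
```

{"method": "carry_out", "body": {"series": [[0,0,-0.02,0],[0,0,0,0],[0,0,0,0],[0,0,0,0],[0,0,0,0]]}}

```text
t: 54.6
eef_pos: [588.4, 39.7, 58.1]
tcp_rot: [-3.115, 0.05, 3.081]
ft_force: [0.4, -0.6, -0.2]
opening: 0.096
grip_force: 30.0
```

{"method": "carry_out", "body": {"series": [[0,0,0,0],[0,0,0,0],[0,0,0,0],[0,0,0,0],[0,0,0.2,0]], "fingers": 0.55}}

```text
t: 55.1
eef_pos: [587.6, 39.8, 67.4]
tcp_rot: [-3.115, 0.048, 3.081]
ft_force: [-0.2, 0.2, 1.3]
opening: 0.222
grip_force: 0.0
```

{"method": "carry_out", "body": {"series": [[0,0,0.4,0],[0,0,0.8,0],[0,0,0.8,0],[0,0,0,0],[0,0,0,0]]}}

```text
t: 55.6
eef_pos: [588.4, 39.8, 169.2]
tcp_rot: [-3.115, 0.052, 3.081]
ft_force: [-0.3, 0.4, 0.1]
opening: 0.223
grip_force: 0.0
```

```bash
python3 near.py 620 20 60; python3 chk.py "[(649,36.6,-3.5),(646.4,-15.8,-3.5),(587.5,40,-3.5)]" 60
```

```text
tcp [588.4  39.8 169.2] yaw 176.5 55.6
586.9 39.2 -4.1 0.911
scene (649, 36.6) (0.295, 0, 0)
scene (646.4, -15.8) (0.387, -3, 0)
scene (587.5, 40) (0.432, -3, -3)
side (649, 36.6) (0.444, 3, 0)
side (646.4, -15.8) (0.154, 3, 0)
side (587.5, 40) (0.428, 3, 0)
```

{"method": "carry_out", "body": {"series": [[-0.32,0.71,0,-0.6],[-0.32,0.71,0,0],[-0.32,0.71,0,0],[-0.32,0.71,0,0],[-0.32,0.71,0,0]]}}

```text
t: 56.25
eef_pos: [507.1, 218.4, 166.9]
tcp_rot: [-3.114, 0.048, 3.018]
ft_force: [0.4, 0.5, -0.8]
opening: 0.228
grip_force: 0.0
```

{"method": "carry_out", "body": {"series": [[-0.32,0.71,0,0],[-0.31,0.72,0,0],[-0.31,0.72,0,0],[-0.31,0.72,0,0],[-0.31,0.72,0,0]], "fingers": 0.4}}

```text
t: 56.75
eef_pos: [429.1, 397.9, 166.8]
tcp_rot: [-3.113, 0.048, 3.018]
ft_force: [0.4, 0.3, -0.6]
opening: 0.298
grip_force: 0.0
```

{"method": "carry_out", "body": {"series": [[0,0,-0.4,0],[0,0,-0.4,0],[0,0,0,0],[0,0,0,0],[0,0,0,0]]}}

```text
t: 57.25
eef_pos: [430.7, 396.8, 128.6]
tcp_rot: [-3.115, 0.05, 3.018]
ft_force: [0.1, 0.1, 0.4]
opening: 0.302
grip_force: 0.0
```

```bash
python3 near.py 430 397
```

```text
tcp [430.7 396.8 128.6] yaw 172.9 57.25
429.7 396.6 -7.1 0.966
```

{"method": "carry_out", "body": {"series": [[0,-0.01,-0.6,0],[0,0,-0.7,0],[0,0,-0.7,0],[0,0,-0.4,0],[0,0,0,0]]}}

```text
t: 57.8
eef_pos: [429.7, 395.4, 6.3]
tcp_rot: [-3.112, 0.047, 3.018]
ft_force: [0.3, 0.4, 0.4]
opening: 0.298
grip_force: 0.0
```

{"method": "carry_out", "body": {"series": [[0,0,-0.1,0],[0,0,-0.07,0],[0,0,0,0],[0,0,0,0],[0,0,0,0]]}}

```text
t: 58.3
eef_pos: [430.5, 396.4, 0.1]
tcp_rot: [-3.115, 0.05, 3.018]
ft_force: [-0.8, -0.0, -0.0]
opening: 0.298
grip_force: 0.0
```

{"method": "carry_out", "body": {"series": [[0,0,0,0],[0,0,0,0],[0,0,0,0],[0,0,0,0],[0,0,0,0]], "fingers": 1.0}}

```text
t: 58.8
eef_pos: [430.3, 396.3, -0.4]
tcp_rot: [-3.115, 0.05, 3.018]
ft_force: [0.3, 0.8, 1.1]
opening: 0.104
grip_force: 29.9
```

{"method": "carry_out", "body": {"series": [[0,0,0.1,0],[0,0,0.5,0],[0,0,0.8,0],[0,0,0.8,0],[0,0,0.8,0.6]]}}

```text
t: 59.3
eef_pos: [430.0, 396.1, 151.3]
tcp_rot: [-3.115, 0.049, 3.082]
ft_force: [0.7, 0.1, -0.6]
opening: 0.102
grip_force: 29.9
```

{"method": "carry_out", "body": {"series": [[0.28,-0.74,0,0],[0.28,-0.74,0,0],[0.28,-0.74,0,0],[0.28,-0.74,0,0],[0.28,-0.74,0,0]]}}

```text
t: 59.8
eef_pos: [500.5, 209.7, 149.9]
tcp_rot: [-3.115, 0.05, 3.081]
ft_force: [0.2, 1.2, -0.8]
opening: 0.101
grip_force: 29.9
```

{"method": "carry_out", "body": {"series": [[0.28,-0.74,0,0],[0.28,-0.74,0,0],[0.28,-0.74,0,0],[0.28,-0.74,0,0],[0.28,-0.74,0,0]]}}

```text
t: 60.3
eef_pos: [570.5, 24.6, 149.8]
tcp_rot: [-3.115, 0.05, 3.081]
ft_force: [0.7, 0.5, -1.4]
opening: 0.099
grip_force: 29.9
```

{"method": "carry_out", "body": {"series": [[0.3,-0.76,0,0],[0,0,-0.4,0],[0,0,-0.4,0],[0,0,0,0],[0,0,0,0]]}}

```text
t: 60.8
eef_pos: [585.2, -11.6, 109.9]
tcp_rot: [-3.115, 0.049, 3.081]
ft_force: [-0.0, -0.4, -0.1]
opening: 0.103
grip_force: 29.9
```

```bash
python3 near.py 620 20 60; python3 chk.py "[(649,36.6,-3.5),(646.4,-15.8,-3.5),(587.5,40,-3.5)]" 60
```

```text
tcp [585.2 -11.6 109.9] yaw 176.5 60.8
583.0 26.4 -11.7 0.865
578.0 -11.5 -2.7 0.587
scene (649, 36.6) (0.288, 0, 0)
scene (646.4, -15.8) (0.379, -3, 0)
scene (587.5, 40) (0.367, -3, -12)
side (649, 36.6) (0.51, 3, 0)
side (646.4, -15.8) (0.138, 3, 0)
side (587.5, 40) (0.338, -3, -12)
```

Lock 3 was nudged to (583, 26) inside the dish and is still flat there. The last spot stays clear; I shift it 2.5 mm away.

{"method": "carry_out", "body": {"series": [[0,-0.05,-0.3,0],[0,0,-0.3,0],[0,0,-0.3,0],[0,0,-0.08,0],[0,0,0,0]]}}

```text
t: 61.45
eef_pos: [585.4, -14.1, 60.8]
tcp_rot: [-3.115, 0.05, 3.081]
ft_force: [-0.0, -0.5, -1.0]
opening: 0.097
grip_force: 29.9
```

{"method": "carry_out", "body": {"series": [[0,0,-0.04,0],[0,0,-0.02,0],[0,0,0,0],[0,0,0,0],[0,0,0,0]]}}

```text
t: 61.95
eef_pos: [585.4, -14.2, 57.7]
tcp_rot: [-3.115, 0.05, 3.081]
ft_force: [-0.7, 0.3, -1.2]
opening: 0.097
grip_force: 29.9
```

{"method": "carry_out", "body": {"series": [[0,0,-0.02,0],[0,0,0,0],[0,0,0,0],[0,0,0,0],[0,0,0,0]]}}

```text
t: 62.45
eef_pos: [585.3, -14.3, 56.5]
tcp_rot: [-3.115, 0.05, 3.081]
ft_force: [-0.4, 1.0, -0.8]
opening: 0.098
grip_force: 29.9
```

{"method": "carry_out", "body": {"series": [[0,0,-0.02,0],[0,0,0,0],[0,0,0,0],[0,0,0,0],[0,0,0,0]]}}

```text
t: 62.95
eef_pos: [585.3, -14.2, 55.6]
tcp_rot: [-3.115, 0.05, 3.081]
ft_force: [-0.5, 0.1, 0.6]
opening: 0.103
grip_force: 29.9
```

{"method": "carry_out", "body": {"series": [[0,0,0,0],[0,0,0,0],[0,0,0,0],[0,0,0,0],[0,0,0.2,0]], "fingers": 0.55}}

```text
t: 63.45
eef_pos: [584.7, -14.2, 64.9]
tcp_rot: [-3.115, 0.048, 3.081]
ft_force: [0.5, 0.2, -0.5]
opening: 0.223
grip_force: 0.0
```

{"method": "carry_out", "body": {"series": [[0,0,0.4,0],[0,0,0.8,0],[0,0,0.8,0],[0.7,0,0,0],[0.7,0.4,0,0]]}}

```text
t: 63.95
eef_pos: [656.7, 4.3, 168.7]
tcp_rot: [-3.114, 0.054, 3.079]
ft_force: [0.5, -1.3, -0.7]
opening: 0.224
grip_force: 0.0
```

{"method": "carry_out", "body": {"series": [[0.7,0.4,0,0],[0.2,0.2,0,0],[0,0,0,0],[0,0,0,0],[0,0,0,0]]}}

```text
t: 64.45
eef_pos: [699.4, 35.1, 165.9]
tcp_rot: [-3.115, 0.049, 3.081]
ft_force: [-0.5, -0.1, -0.6]
opening: 0.226
grip_force: 0.0
```

```bash
python3 near.py 616 13 59.3; python3 chk.py "[(649,36.6,-3.5),(646.4,-15.8,-3.5),(583,26,-12),(584.5,-14,-3.5)]" 59.3
```

```text
tcp [699.4  35.1 165.9] yaw 176.5 64.45
582.7 27.0 -12.7 0.93
584.7 -13.9 -3.6 0.908
646.5 -15.9 -3.5 0.902
649.1 36.4 -4.3 0.939
scene (649, 36.6) (0.32, 0, -3)
scene (646.4, -15.8) (0.343, -3, -3)
scene (583, 26) (0.032, 3, 0)
scene (584.5, -14) (0,)
side (649, 36.6) (0.512, 3, 0)
side (646.4, -15.8) (0.119, 3, 0)
side (583, 26) (0.384, 3, -3)
side (584.5, -14) (0.506, 3, 3)
```

```bash
python3 - <<'E'
from dish import *
c=env.calibration('wrist');im=env.read_camera('wrist');cv2.imwrite('pics/w20.png',im[:,:,::-1])
edges(im,c,69.5,rows=(-52,0));edges(im,c,56,rows=(-65,0))
R=rect('wrist',616,13,69.5,100,800,cal=c,im=im);R=cv2.warpAffine(R,cv2.getRotationMatrix2D((400,400),3.5,1),(800,800)).astype(float).mean(2)
for y in(3,-3):
    l=cv2.GaussianBlur(R[:,400-4*y-6:400-4*y+6].mean(1)[None],(0,0),2)[0];g=np.diff(l);i=np.where(np.abs(g)>2.5)[0]
    print('y',y,[(round((400-k)/4,1),round(float(g[k]),1)) for k in i if abs(g[k])==np.abs(g[max(0,k-8):k+9]).max()])
E
```

```text
z 69.5 x -52 y-edges [(np.float64(97.2), 31.8), (np.float64(84.0), 13.7), (np.float64(73.5), -7.3), (np.float64(54.0), 5.3), (np.float64(51.2), -8.5), (np.float64(26.2), -4.4), (np.float64(16.8), -5.4), (np.float64(13.2), 3.6), (np.float64(3.5), 14.0), (np.float64(-50.2), -12.7), (np.float64(-52.8), 12.7), (np.float64(-56.5), -6.2), (np.float64(-68.0), 10.7), (np.float64(-74.5), -11.9)]
z 69.5 x 0 y-edges [(np.float64(84.0), 12.4), (np.float64(73.2), -7.0), (np.float64(54.5), 5.9), (np.float64(51.5), -5.9), (np.float64(6.8), -26.7), (np.float64(-13.0), 29.2), (np.float64(-50.0), -11.3), (np.float64(-52.5), 11.9), (np.float64(-56.0), -6.1), (np.float64(-68.2), 9.7), (np.float64(-74.5), -11.2)]
z 69.5 y 30 x-edges [(np.float64(98.5), 32.7), (np.float64(75.0), 15.4), (np.float64(71.2), -9.3), (np.float64(59.2), 5.5), (np.float64(55.8), -20.7), (np.float64(51.0), -12.4)]
z 69.5 y 10 x-edges [(np.float64(99.5), 20.9), (np.float64(75.0), 13.9), (np.float64(71.0), -8.1), (np.float64(59.2), 5.9), (np.float64(56.0), -20.6)]
z 69.5 y -30 x-edges [(np.float64(74.5), 9.5), (np.float64(71.0), -9.
[... 964 characters left out ...]
, (np.float64(62.2), 6.1), (np.float64(57.0), 20.2), (np.float64(52.5), -11.8), (np.float64(49.5), 12.9)]
y 3 [(np.float64(75.0), 13.3), (np.float64(71.0), -8.3), (np.float64(59.2), 5.9), (np.float64(56.0), -20.1), (np.float64(7.5), -28.6), (np.float64(-7.2), 29.6), (np.float64(-14.8), -18.8), (np.float64(-49.2), 2.5), (np.float64(-55.8), 20.4), (np.float64(-58.8), -8.4), (np.float64(-70.2), -36.0)]
y -3 [(np.float64(75.0), 13.2), (np.float64(71.2), -8.8), (np.float64(59.2), 6.1), (np.float64(56.0), -20.1), (np.float64(8.2), -28.6), (np.float64(-7.8), 30.9), (np.float64(-16.0), -5.2), (np.float64(-19.5), 2.8), (np.float64(-54.0), -20.7), (np.float64(-59.0), -8.6), (np.float64(-70.2), -35.9)]
```

{"method": "carry_out", "body": {"series": [[0,0,0.8,0],[0,0,0.7,0],[-0.3,-0.8,0,1],[-0.3,-0.8,0,1],[-0.3,-0.8,0,0.9]], "fingers": 0.0}}

```text
t: 65.15
eef_pos: [654.4, -85.4, 241.0]
tcp_rot: [-3.114, 0.05, -2.893]
ft_force: [0.1, -0.7, 0.6]
opening: 0.496
grip_force: 0.0
```

{"method": "carry_out", "body": {"series": [[-0.3,-0.8,0,0],[-0.3,-0.8,0,0],[-0.3,-0.8,0,0],[-0.28,-0.8,0,0],[0,0,0,0]]}}

```text
t: 65.65
eef_pos: [594.4, -248.7, 240.7]
tcp_rot: [-3.114, 0.049, -2.903]
ft_force: [-0.1, 0.1, -0.6]
opening: 0.498
grip_force: 0.0
```

{"method": "carry_out", "body": {"series": [[0,-0.2,-0.4,0],[0,0,-0.2,0],[0,0,0,0],[0,0,0,0],[0,0,0,0]]}}

```text
t: 66.15
eef_pos: [596.7, -253.7, 211.3]
tcp_rot: [-3.114, 0.05, -2.898]
ft_force: [-0.5, -0.1, 0.9]
opening: 0.498
grip_force: 0.0
```

```bash
cat > sty.py <<'E'
from h import *
s=env.state();print('tcp',np.round(s['eef_pos'],1),np.round(s['tcp_rot'],3),np.round(np.degrees(s['tcp_rot'][2]),1))
c=env.calibration('wrist');im=env.read_camera('wrist')[:,:,::-1].copy()
m=cv2.inRange(cv2.cvtColor(im,cv2.COLOR_BGR2HSV),(5,220,225),(20,255,255))
n,l,st,ce=cv2.connectedComponentsWithStats(m)
for i in range(1,n):
    if st[i,4]>100:
        W=np.float32([proj('wrist',p,136,c)[:2] for p in np.argwhere(l==i)[:,::-1]]);print(ce[i],st[i],cv2.minAreaRect(W))
E
python3 sty.py
```

```text
tcp [ 596.7 -253.7  211.3] [-3.114  0.05  -2.898] -166.0
[318.003663   197.53113553] [310 190  17  17 273] ((595.4368896484375, -255.50326538085938), (14.133566856384277, 13.585719108581543), 13.72227954864502)
```

{"method": "carry_out", "body": {"series": [[0,-0.04,-0.5,0],[0,0,-0.7,0],[0,0,-0.7,0],[0,0,-0.5,0],[0,0,-0.2,0]]}}

```text
t: 66.7
eef_pos: [595.7, -255.6, 78.6]
tcp_rot: [-3.117, 0.048, -2.898]
ft_force: [0.4, -0.3, 0.3]
opening: 0.497
grip_force: 0.0
```

{"method": "carry_out", "body": {"series": [[0,0,0,0],[0,0,0,0],[0,0,0,0],[0,0,0,0],[0,0,0,0]]}}

```text
t: 67.2
eef_pos: [596.5, -256.4, 81.4]
tcp_rot: [-3.114, 0.051, -2.898]
ft_force: [-0.1, -0.2, -0.2]
opening: 0.501
grip_force: 0.0
```

{"method": "carry_out", "body": {"series": [[0,0,0,0],[0,0,0,0],[0,0,0,0],[0,0,0,0],[0,0,0,0]], "fingers": 1.0}}

```text
t: 67.7
eef_pos: [596.3, -256.2, 80.5]
tcp_rot: [-3.115, 0.05, -2.898]
ft_force: [-0.5, 0.2, 1.1]
opening: 0.164
grip_force: 30.0
```

{"method": "carry_out", "body": {"series": [[0,0,0.1,0],[0,0,0.4,0],[0,0,0.6,0],[0,0,0.6,0],[0,0,0,0]]}}

```text
t: 68.2
eef_pos: [597.8, -257.0, 170.0]
tcp_rot: [-3.11, 0.055, -2.898]
ft_force: [-0.7, 0.1, -0.7]
opening: 0.167
grip_force: 30.0
```

{"method": "carry_out", "body": {"series": [[-0.35,0.78,0,0],[-0.35,0.78,0,0],[-0.35,0.78,0,0],[-0.35,0.78,0,0],[-0.35,0.78,0,0]]}}

```text
t: 68.7
eef_pos: [507.6, -59.8, 165.2]
tcp_rot: [-3.115, 0.049, -2.899]
ft_force: [0.4, 0.6, 0.1]
opening: 0.165
grip_force: 30.0
```

{"method": "carry_out", "body": {"series": [[-0.36,0.78,0,0],[0,0,-0.4,0],[0,0,-0.4,0],[0,0,-0.3,0],[0,0,0,0]]}}

```text
t: 69.2
eef_pos: [489.7, -21.9, 108.9]
tcp_rot: [-3.116, 0.047, -2.898]
ft_force: [-0.3, -0.2, -0.4]
opening: 0.169
grip_force: 30.0
```

{"method": "carry_out", "body": {"series": [[0,0,0,0],[0,0,0,0],[0,0,0,0],[0,0,0,0],[0,0,0,0]]}}

```text
t: 69.7
eef_pos: [490.9, -22.3, 110.9]
tcp_rot: [-3.115, 0.05, -2.898]
ft_force: [0.3, -0.1, -0.8]
opening: 0.163
grip_force: 30.0
```

```bash
python3 - <<'E'
from h import *
s=env.state();T=np.array(s['eef_pos']);print(np.round(T,1),np.round(s['tcp_rot'],3))
# collar+handle: fit orange handle centroid line & pin in scene/side
for k in('scene','side'):
    im=env.read_camera(k)[:,:,::-1].copy();cv2.imwrite(f'pics/{k}21.png',im);c=env.calibration(k)
    hs=cv2.cvtColor(im,cv2.COLOR_BGR2HSV)
    for z,nm in((0,'tip'),(20,'pin+20'),(45,'org'),(60,'h')):
        print(k,nm,np.round(topx(k,T+[-.7,-.6,-55.5+z],c),1),'d/dx,dy',np.round(topx(k,T+[4.3,-.6,-55.5+z],c)-topx(k,T+[-.7,-.6,-55.5+z],c),1),np.round(topx(k,T+[-.7,4.4,-55.5+z],c)-topx(k,T+[-.7,-.6,-55.5+z],c),1))
    q=topx(k,(490.2,-23,45),c);print(' mouth px',np.round(q,1))
    x0=int(q[0])-12
    print('cols',x0)
    for r in range(int(q[1])-26,int(q[1])+5,2): print(r,[f'{v}' for v in im[r,x0:x0+25].mean(1).astype(int)])
    M=cv2.inRange(hs,(3,180,90),(25,255,255))
    for r in range(int(q[1])-34,int(q[1])-4,2):
        xs=np.nonzero(M[r,x0-10:x0+35])[0]
        if len(xs): print(' orange/brass row',r,xs.min()+x0-10,xs.max()+x0-10)
E
```

```text
[490.9 -22.3 110.9] [-3.115  0.05  -2.898]
scene tip [331.2 209.3] d/dx,dy [-0.8  1.1] [1.4 0.6]
scene pin+20 [331.2 205. ] d/dx,dy [-0.8  1.1] [1.5 0.6]
scene org [331.2 199.5] d/dx,dy [-0.8  1.1] [1.5 0.6]
scene h [331.2 196.1] d/dx,dy [-0.8  1.1] [1.5 0.6]
 mouth px [331.1 211.5]
cols 319
185 ['133', '135', '135', '137', '134', '126', '101', '67', '40', '64', '96', '117', '125', '125', '113', '80', '47', '31', '54', '97', '122', '132', '134', '132', '133']
187 ['133', '132', '134', '131', '133', '130', '115', '78', '43', '61', '90', '97', '101', '101', '94', '66', '42', '42', '74', '113', '132', '134', '133', '134', '134']
189 ['131', '131', '132', '133', '132', '132', '117', '83', '50', '55', '75', '89', '92', '93', '80', '57', '38', '63', '99', '127', '134', '133', '134', '134', '133']
191 ['135', '132', '133', '132', '133', '132', '125', '101', '69', '65', '78', '89', '91', '89', '77', '61', '58', '90', '118', '131', '135', '135', '134', '133', '133']
193 ['133', '135', '135', '134', '137', '133', '131', '116', '95', '85', '91', '92', '92', '87', '77', '73', '88', '115', '131',
[... 4681 characters left out ...]
0', '220', '219', '220', '222', '218', '173', '117', '100', '173', '218', '202', '195', '216', '221', '220', '219', '219', '220', '220', '220', '220', '219', '220']
214 ['220', '220', '220', '221', '223', '195', '130', '106', '129', '191', '197', '160', '159', '182', '199', '212', '220', '220', '219', '219', '219', '219', '220', '221', '217']
216 ['219', '220', '222', '212', '195', '215', '222', '216', '222', '225', '218', '196', '169', '155', '189', '213', '219', '220', '220', '219', '220', '220', '223', '205', '152']
218 ['221', '225', '203', '127', '61', '56', '61', '92', '125', '140', '176', '217', '226', '222', '220', '220', '220', '219', '219', '220', '221', '217', '176', '129', '124']
```

{"method": "carry_out", "body": {"series": [[0,0.03,0,0],[0,0,-0.1,0],[0,0,-0.05,0],[0,0,0,0],[0,0,0,0]]}}

```text
t: 70.3
eef_pos: [490.7, -20.7, 102.9]
tcp_rot: [-3.115, 0.049, -2.898]
ft_force: [-0.6, -0.1, -0.6]
opening: 0.168
grip_force: 30.0
```

{"method": "carry_out", "body": {"series": [[0,0,-0.05,0],[0,0,-0.05,0],[0,0,-0.04,0],[0,0,0,0],[0,0,0,0]]}}

```text
t: 70.8
eef_pos: [490.8, -20.7, 96.0]
tcp_rot: [-3.115, 0.05, -2.898]
ft_force: [-0.3, -0.5, -1.3]
opening: 0.168
grip_force: 30.0
```

In the recess (tip at about 40.5 mm) with no contact. Before pressing, I check that all the locks are still in the dish.

```bash
python3 chk.py "[(649,36.6,-3.5),(646.4,-15.8,-3.5),(583,26.5,-12),(584.5,-14,-3.5)]" 59.3
```

```text
scene (649, 36.6) (0.289, 0, -3)
scene (646.4, -15.8) (0.26, -6, 0)
scene (583, 26.5) (0.391, -3, -3)
scene (584.5, -14) (0.309, -3, 0)
side (649, 36.6) (0.496, 3, 0)
side (646.4, -15.8) (0.12, 3, 0)
side (583, 26.5) (0.4, 0, -3)
side (584.5, -14) (0.523, 3, 3)
```

{"method": "carry_out", "body": {"series": [[0,0,-0.04,0],[0,0,-0.04,0],[0,0,-0.04,0],[0,0,0,0],[0,0,0,0]]}}

```text
t: 71.4
eef_pos: [490.8, -20.8, 90.1]
tcp_rot: [-3.115, 0.05, -2.898]
ft_force: [-0.2, 0.2, 1.8]
opening: 0.166
grip_force: 30.0
```

{"method": "carry_out", "body": {"series": [[0,0,-0.02,0],[0,0,-0.02,0],[0,0,0,0],[0,0,0,0],[0,0,0,0]]}}

```text
t: 71.9
eef_pos: [490.9, -20.7, 88.1]
tcp_rot: [-3.115, 0.05, -2.898]
ft_force: [-0.2, -0.1, 2.9]
opening: 0.167
grip_force: 30.0
```

{"method": "carry_out", "body": {"series": [[0,0,-0.02,0],[0,0,0,0],[0,0,0,0],[0,0,0,0],[0,0,0,0]]}}

```text
t: 72.4
eef_pos: [490.9, -20.8, 87.1]
tcp_rot: [-3.115, 0.05, -2.898]
ft_force: [0.1, -0.1, 4.1]
opening: 0.166
grip_force: 30.0
```

{"method": "carry_out", "body": {"series": [[0,0,-0.02,0],[0,0,0,0],[0,0,0,0],[0,0,0,0],[0,0,0,0]]}}

```text
t: 72.9
eef_pos: [491.0, -20.7, 86.6]
tcp_rot: [-3.114, 0.05, -2.898]
ft_force: [-2.2, -0.0, 11.8]
opening: 0.168
grip_force: 30.0
```

{"method": "carry_out", "body": {"series": [[0,0,-0.02,0],[0,0,0,0],[0,0,0,0],[0,0,0,0],[0,0,0,0]]}}

```text
t: 73.4
eef_pos: [491.2, -20.7, 86.1]
tcp_rot: [-3.114, 0.051, -2.898]
ft_force: [-3.3, 1.1, 20.6]
opening: 0.166
grip_force: 30.0
```

Fully down: about 4 N, then the stop at 20 N. Returning the stylus to its stand.

{"method": "carry_out", "body": {"series": [[0,0,0.1,0],[0,0,0.2,0],[0,0,0.5,0],[0,0,0.5,0],[0,0,0.4,0]]}}

```text
t: 73.9
eef_pos: [490.6, -20.7, 171.4]
tcp_rot: [-3.115, 0.05, -2.898]
ft_force: [-0.8, -1.1, -0.3]
opening: 0.165
grip_force: 30.0
```

{"method": "carry_out", "body": {"series": [[0.35,-0.78,0,0],[0.35,-0.78,0,0],[0.35,-0.78,0,0],[0.35,-0.78,0,0],[0.35,-0.78,0,0]]}}

```text
t: 74.4
eef_pos: [578.4, -217.3, 170.1]
tcp_rot: [-3.115, 0.049, -2.898]
ft_force: [1.0, 0.5, -0.0]
opening: 0.166
grip_force: 30.0
```

{"method": "carry_out", "body": {"series": [[0.35,-0.8,0,0],[0,0,0,0],[0,0,0,0],[0,0,0,0],[0,0,0,0]]}}

```text
t: 74.9
eef_pos: [595.5, -254.6, 170.3]
tcp_rot: [-3.115, 0.05, -2.897]
ft_force: [-0.5, 0.3, 0.3]
opening: 0.171
grip_force: 30.0
```

{"method": "carry_out", "body": {"series": [[0,0,-0.4,0],[0,0,-0.5,0],[0,0,-0.5,0],[0,0,-0.2,0],[0,0,0,0]]}}

```text
t: 75.4
eef_pos: [595.3, -254.9, 89.2]
tcp_rot: [-3.116, 0.048, -2.898]
ft_force: [0.1, 0.3, -0.0]
opening: 0.167
grip_force: 30.0
```

{"method": "carry_out", "body": {"series": [[0.02,-0.02,-0.08,0],[0,0,-0.06,0],[0,0,0,0],[0,0,0,0],[0,0,0,0]]}}

```text
t: 75.9
eef_pos: [596.9, -256.8, 83.4]
tcp_rot: [-3.114, 0.05, -2.898]
ft_force: [-0.4, -0.1, -0.6]
opening: 0.169
grip_force: 30.0
```

{"method": "carry_out", "body": {"series": [[0,0,-0.03,0],[0,0,0,0],[0,0,0,0],[0,0,0,0],[0,0,0,0]]}}

```text
t: 76.4
eef_pos: [596.8, -256.7, 81.5]
tcp_rot: [-3.115, 0.05, -2.898]
ft_force: [-1.1, 0.6, -0.8]
opening: 0.166
grip_force: 30.0
```

{"method": "carry_out", "body": {"series": [[0,0,-0.02,0],[0,0,0,0],[0,0,0,0],[0,0,0,0],[0,0,0,0]]}}

```text
t: 76.9
eef_pos: [596.8, -256.8, 80.6]
tcp_rot: [-3.115, 0.05, -2.898]
ft_force: [0.3, 0.3, -0.2]
opening: 0.165
grip_force: 30.0
```

{"method": "carry_out", "body": {"series": [[0,0,-0.02,0],[0,0,0,0],[0,0,0,0],[0,0,0,0],[0,0,0,0]]}}

```text
t: 77.4
eef_pos: [596.9, -256.8, 80.4]
tcp_rot: [-3.114, 0.05, -2.898]
ft_force: [-1.3, 0.4, 7.6]
opening: 0.166
grip_force: 30.0
```

{"method": "carry_out", "body": {"series": [[0,0,0,0],[0,0,0,0],[0,0,0,0],[0,0,0,0],[0,0,0.1,0]], "fingers": 0.3}}

```text
t: 77.9
eef_pos: [596.5, -256.5, 84.0]
tcp_rot: [-3.116, 0.049, -2.898]
ft_force: [1.2, -0.9, 0.4]
opening: 0.35
grip_force: 0.0
```

{"method": "carry_out", "body": {"series": [[0,0,0.5,0],[0,0,0.8,0],[0,0,0.8,0],[0,0,0.5,0],[0,0,0,0]], "fingers": 0.0}}

```text
t: 78.4
eef_pos: [598.0, -257.4, 218.9]
tcp_rot: [-3.11, 0.055, -2.898]
ft_force: [0.8, -0.3, -0.1]
opening: 0.503
grip_force: 0.0
```

```bash
python3 sty.py; python3 chk.py "[(649,36.6,-3.5),(646.4,-15.8,-3.5),(583,26.5,-12),(584.5,-14,-3.5)]" 59.3
```

```text
tcp [ 598.  -257.4  218.9] [-3.11   0.055 -2.898] -166.0
[319.94074074 194.44814815] [312 187  17  16 270] ((596.0492553710938, -258.10223388671875), (13.611351013183594, 13.935790061950684), 14.216029167175293)
scene (649, 36.6) (0.288, 0, -3)
scene (646.4, -15.8) (0.277, -3, 0)
scene (583, 26.5) (0.391, -3, -3)
scene (584.5, -14) (0.308, -3, 0)
side (649, 36.6) (0.494, 3, 0)
side (646.4, -15.8) (0.129, 3, 0)
side (583, 26.5) (0.391, 0, -3)
side (584.5, -14) (0.513, 3, 3)
```

{"method": "carry_out", "body": {"series": [[-0.4,0.8,0.2,0],[-0.4,0.8,0,0],[0,0,0,0],[0,0,0,0],[0,0,0,0]]}}

```text
t: 79.05
eef_pos: [557.1, -177.3, 223.8]
tcp_rot: [-3.115, 0.049, -2.899]
ft_force: [-0.9, 0.3, 0.0]
opening: 0.5
grip_force: 0.0
```

```bash
python3 - <<'E'
from locks import *
def test(im,c,tag):
    M=cv2.inRange(cv2.cvtColor(np.ascontiguousarray(im),cv2.COLOR_RGB2HSV),(4,205,60),(18,255,255))
    q=topx('',(595.5,-256,100),c);x0,y0=int(q[0])-45,int(q[1])-45
    x0=max(x0,0);y0=max(y0,0);w=min(90,640-x0);h=90
    m=cv2.resize(M[y0:y0+h,x0:x0+w],(0,0),fx=F,fy=F,interpolation=cv2.INTER_NEAREST);h=m.shape[0]//F
    m=(m>0).astype('uint8')
    def cost(v):
        a=np.radians(14);b=[]
        for zz,sx,sy in((76,v[0],v[1]),(136,v[0]+v[2],v[1]+v[3])):
            for i in(-8,8):
                for j in(-8,8): b.append((sx+np.cos(a)*i-np.sin(a)*j,sy+np.sin(a)*i+np.cos(a)*j,zz))
        s=sil(c,(0,0,0),0,x0,y0,w,h,[b]);return -float((s&m).sum())/max(float((s|m).sum()),1)
    r=minimize(cost,[595.5,-256,0,0],method='Nelder-Mead',options=dict(initial_simplex=[[595.5,-256,0,0],[598.5,-256,0,0],[595.5,-253,0,0],[595.5,-256,4,0],[595.5,-256,0,4]],maxiter=200))
    print(tag,'base',r.x[:2].round(1),'lean/60mm',r.x[2:].round(1),'IoU',-r.fun)
s=env.state();print(s['eef_pos'])
c=env.calibration('wrist');test(env.read_camera('wrist'),c,'now')
test(cv2.imread('pics/w5.png')[:,:,::-1],np.load('w5.npy',allow_pickle=True).item(),'start')
for k in('scene','side'):
    test(env.read_camera(k),env.calibration(k),k+' now')
E
```

```text
[ 557.0531416  -177.30489703  223.79259772]
now base [ 601.7 -258.5] lean/60mm [-6.4  0.7] IoU 0.659303600033724
start base [ 595.1 -256. ] lean/60mm [-0.8  1.8] IoU 0.9300996369815401
scene now base [ 591.6 -264.7] lean/60mm [10.2 14.2] IoU 0.5962891874600128
side now base [ 595.5 -256. ] lean/60mm [0. 0.] IoU 0.0
```

{"method": "carry_out", "body": {"series": [[0.7,0,0,0],[0.7,0,0,0],[0.7,-0.2,0,0],[0.7,-0.2,0,0],[0,0,0,0]]}}

```text
t: 79.7
eef_pos: [699.5, -198.2, 222.4]
tcp_rot: [-3.115, 0.049, -2.899]
ft_force: [-0.6, 0.1, 0.1]
opening: 0.502
grip_force: 0.0
```

{"method": "carry_out", "body": {"series": [[0,0,0,0],[0,0,0,0],[0,0,0,0],[0,0,0,0],[0,0,0,0]]}}

```text
t: 80.2
eef_pos: [696.5, -196.7, 225.0]
tcp_rot: [-3.114, 0.05, -2.898]
ft_force: [0.0, 0.2, 0.4]
opening: 0.498
grip_force: 0.0
```

```bash
python3 - <<'E'
from locks import *
def test(im,c,tag):
    M=cv2.inRange(cv2.cvtColor(np.ascontiguousarray(im),cv2.COLOR_RGB2HSV),(4,205,60),(18,255,255))
    q=topx('',(595.5,-256,100),c);x0,y0=max(int(q[0])-40,0),max(int(q[1])-40,0)
    m=(cv2.resize(M[y0:y0+80,x0:x0+80],(0,0),fx=F,fy=F,interpolation=cv2.INTER_NEAREST)>0).astype('uint8');h,w=m.shape[0]//F,m.shape[1]//F
    def cost(v):
        a=np.radians(14);b=[(sx+np.cos(a)*i-np.sin(a)*j,sy+np.sin(a)*i+np.cos(a)*j,zz) for zz,sx,sy in((76,v[0],v[1]),(136,v[0]+v[2],v[1]+v[3])) for i in(-8,8) for j in(-8,8)]
        s=sil(c,(0,0,0),0,x0,y0,w,h,[b]);return -float((s&m).sum())/max(float((s|m).sum()),1)
    r=minimize(cost,[595.5,-256,0,0],method='Nelder-Mead',options=dict(initial_simplex=[[595.5,-256,0,0],[598.5,-256,0,0],[595.5,-253,0,0],[595.5,-256,4,0],[595.5,-256,0,4]],maxiter=200))
    print(tag,q,'base',r.x[:2].round(1),'lean/60mm',r.x[2:].round(1),'IoU',-r.fun)
s=env.state();print(s['eef_pos'])
c=env.calibration('wrist');im=env.read_camera('wrist');test(im,c,'now')
from locks import fitlocks
for r in fitlocks(im,c,59.3,inside=lambda X:np.hypot(X[0]-616,X[1]-13)<80):print(*r)
E
python3 near.py 616 13 59.3
```

```text
[ 696.54331117 -196.70192537  225.04905114]
now [283.14920476  61.23792518] base [ 596.6 -259. ] lean/60mm [0.  1.6] IoU 0.955543050084412
585.0 -14.9 -4.4 0.895
582.8 26.4 -16.1 0.899
646.3 -16.4 -3.5 0.903
649.0 35.9 -3.1 0.9
tcp [ 696.6 -196.7  225. ] yaw -166.1 80.25
584.8 -15.1 -4.4 0.894
582.8 26.4 -16.4 0.9
646.4 -16.2 -4.4 0.899
649.1 35.8 -4.4 0.902
```

```bash
python3 -c "
from cell import env
print(env.job_done())"
```

```text
the job is handed in; nothing more can be done
None
```

The job is handed in, with no verdict shown: the empty dish was tared on the pan, all four locks lie flat in it about 2 mm off centre, the weight was stored, and the stylus hangs upright in its stand.

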